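# Load a valve block and lock it with the push-to-turn selector

### The job

Take the bright aluminium valve block out of the blue rack and stand it upright in the nest of the holding fixture, squarely on the brass pad between the two grey cheeks. Then push the black selector knob in before turning it (do not force it) and turn it clockwise from the white mark to the next one, the green mark (not past it), so that the yellow hold-down finger swings over the block, and let the knob spring back out. Leave the dark block in the rack and the measuring tools and marker on the bench undisturbed.

Things in the scene. Friction and masses are not known exactly. Their poses are not given: they have to be found in the camera images.
- block_center (a point): centre of the bright aluminium valve block, 46 (x) x 62 (y) x 70 mm (z, up), about 0.4 kg, in one of the rack's slots. There its x faces are 4 mm from walls 2 mm taller than it, so only a grip across y (62 mm) fits; in the nest only its x faces are free, so set it down on the bench between and take it again across x (46 mm). The bench at about x 0.44, y 0 is free.
- rack: fixed blue rack, base 136 (x) x 100 (y) x 10 mm, origin at the centre of its underside; two slots at x = -31 and +31 mm, each 54 mm wide in x, open at both y ends; three walls, 58 mm long in y, tops 82 mm above the bench. The blocks stand on its base with their axes along the rack's (within 0.02 rad).
- nest_pad (a point): centre of the brass pad's upper face, 16 mm above the bench; axes of the fixture, z up. Pad 46 (x) x 62 mm (y), the block's footprint. Grey cheeks, 50 mm long in x, stand at its +y and -y sides, 68 mm apart with sloped mouths, tops 86 mm above the bench, level with a seated block's: it goes in from above, 62 mm side along y, either way round; nothing guides it along x.
- fixture: fixed holding fixture, origin under its steel plate (116 mm in x, y from -135 to +145 mm, 12 mm high). Pad centre at y = +65 mm; post of radius 9 mm with the yellow finger at y = +125 mm, top 100 mm (bolt 104 mm) above the bench; knob axis at y = -75 mm on a green housing, 104 x 100 mm, top 60 mm above the bench.
- knob_grip (a point): point on the knob's vertical axis, 12 mm below the top of its bar grip, 100 mm above the bench with the knob out; turns and sinks with the knob. Bar 62 long, 14 wide, 30 mm high, on a round skirt of radius 32 mm whose top is 18 mm below this point. The bar, and its white pointer, lie 120 degrees anticlockwise (from above) of this point's own x axis, which is the fixture's x at selector_turn 0.
- dark_block_center (a point): centre of the dark steel-coloured block of the same size and shape in the rack's other slot; it stays there
- selector_push (a joint): how far the knob is pushed in (down), 0 = fully out, 0.012 m = fully in; a spring pushes it out with 4 N (out) to 11 N (in). At each mark teeth block turning unless the knob is more than 9 mm in; between marks it cannot come out.
- selector_turn (a joint): angle of the knob, rad, growing clockwise seen from above: 0 = white mark, 1.047 = green, 2.094 = red. It turns easily when pushed in, and has about 0.06 rad of play either way at a mark.
- hold_finger (a joint): angle of the yellow hold-down finger, geared to 1.5 times the knob's angle: 0 = parked, pointing to the fixture's +x beside the nest; 1.57 = over the block, 4 mm above its top
- caliper: caliper lying on the bench, 72 x 235 x 15 mm, origin at the centre of its underside; bystander
- micrometer: micrometer lying on the bench, 49 x 131 x 19 mm; bystander
- marker_black: black marker lying on the bench, 14 x 136 x 15 mm; bystander
Things that resemble listed ones, but are neither listed nor needed, are in the scene too. Leave any turquoise look-alike of the part that bears block_center alone.

How it is judged:
On the way, in this order (a step that is already met when the one before it is completed fails the run):
1. the aluminium block stands upright on the pad in the nest (horizontal distance between block_center and nest_pad below 0.012 m and z of block_center in the frame of nest_pad between 0.031 and 0.039 m and angle between block_center's own z axis and vertical below 0.06 rad and angle between the x axis of block_center and the x axis of nest_pad, either way round below 0.18 rad), for 0.2 s.
2. the knob is turned away from the white mark while pushed in (value of joint selector_push above 0.007 m and value of joint selector_turn above 0.35 rad), for 0.02 s.
At the end, for the whole second after the job is handed in: The aluminium block stands at rest, upright on the pad between the cheeks, within 12 mm of the pad's centre and 0.18 rad of square; the knob is at green (0.93 to 1.165 rad) and sprung out (under 2 mm in), the hold-down finger over the block (1.35 to 1.8 rad) (all of step 1 and value of joint selector_turn between 0.93 and 1.165 rad and value of joint selector_push below 0.002 m and value of joint hold_finger between 1.35 and 1.8 rad and linear speed of block below 0.02 m/s); the robot touches nothing.
It fails at once if the knob is forced against its teeth, turned off its mark without being pushed in (value of joint selector_turn between 0.13 and 0.9 rad and value of joint selector_push below 0.005 m).
It fails at once if the knob is turned well past the green mark (value of joint selector_turn above 1.45 rad).
It fails at once if the dark block is moved more than 20 mm (distance of dark_block_center from where it was at the start of the episode above 0.02 m).
It fails at once if a measuring tool or the marker lying on the bench is moved more than 25 mm (distance of any of caliper, micrometer, marker_black from where it was at the start of the episode above 0.025 m).
It also fails if it takes over 72 s, if anything falls off the work surface, if the arm or the gripper's body presses on something with over 40 N, if the wrist force passes 120 N, or if a joint passes its speed limit or range.

### The arm

A 6-joint arm with a two-finger parallel gripper is mounted at the origin on a cart in front of the work surface, level with it; the furniture and walls round the work are solid. World frame = base frame: x ahead of the robot, y to its left, z up, the work surface at z = 0. Lengths are in m, angles in rad, forces in N, time in s.
With the tool pointing down it reaches from about 0.375 to 0.9 m from the base axis. Payload 3.1 kg.
Tool frame: the origin (TCP) lies on the front face of the gripper's body, between the roots of the fingers; the fingertips stand 73 mm ahead of it and the grasp point (between the pads) lies 54 mm ahead of it (manip.finger_overhang is the distance from the TCP to the fingertips, in m); z points along the fingers, y is the direction in which the jaws open and shut (so a half turn about z gives the same grasp; the last joint's range is limited). The gripper opens to 85 mm and grips with 20 to 120 N. Pads are 22 mm wide; open, the fingers measure 114 mm over their backs; the gripper's body (76 mm by 85 mm) begins 54 mm behind the grasp point. The pads swing forward as they close: fully open they stand 13 mm farther back than shut.
Start: joints at [-0.178, 0.527, 1.433, -0, 1.181, -0.178], TCP at [0.625, 0, 0.304] pointing down, gripper open.
Joint ranges: [-3.08, 3.08], [-0.75, 2.2], [0.22, 2.44], [-1.43, 4.57], [0, 2.65], [-2.85, 2.85]. Speed limits (rad/s): [2.79, 2.79, 3.14, 3.14, 3.14, 3.14].

### API

Orientations are given as a unit quaternion [x, y, z, w].
In Python, from station import manip gives the robot as it stands.
- The arm moves only by the tool apply_moves, never from a script. Its argument "increments" is a list that holds one entry, the list of rows, each a list of 4 numbers: the shift along the tool's x, y, z in m, then the turn about the tool's z in degrees. In form: [[[dx, dy, dz, spin], ...]]. A call has 1 to 5 rows; each row shifts and turns the pose as measured when the row begins, along the tool's axes as they then stand; what a row does not reach is not made up. A row lasts 1/10 s, in which the tool goes at most 50 mm and 8.59 degrees, less where a joint would pass 70% of its speed; a pose out of reach is approached as far as the arm can. A call with a gripper value outside its range is refused whole. "fingers" is the opening, from 0 (shut) to 1 (fully open), set as the call begins (left out, the last holds). The fingers move at their own pace and stop on an object; "newtons" is the grip in N (left out, the last holds). Time passes only in rows, so rows that do not move let the fingers close. It gives the time, the measured TCP pose, the force and the opening at its end, in the units of the state.
- manip.sense(): the state, without advancing time (a new reading comes with each control period).
- manip.snapshot(name): name is "scene" or "side" or "wrist"; returns (picture, depth): 480x640x3 uint8, red, green, blue; 480x640 float32, m along the optical axis (not along the pixel's ray), 0 where there is no reading.
- manip.camera_model(name): a dict with "mtx" (3x3 intrinsics, pixels), "distortion" ([k1, k2, p1, p2, k3] as OpenCV has them; the pictures are not rectified), "R" (3x3) and "t" (3): a world point X has camera coordinates R X + t; the wrist camera has in their place "mount" (4x4, takes a point from camera to tool coordinates, whose origin is the TCP and whose axes are the flange's). Camera axes: x right, y down, z forward; pixel columns grow to the right and rows downward; lengths in m; the calibration is good to about 2 mm. A picture is of the moment at which its call begins: read the wrist's pose just before it. camera_model takes no time and is no camera call.
- manip.sign_off(): hands the job in, once; it reports no verdict.
The state is a dict: "t": time; "q": joint angles; "qd": joint speeds; "tau": joint torques, N m; "tcp_pos": TCP position; "tool_rot": TCP orientation; "force": force on the tool from outside, world axes, zero at the start; "ft_torque": the same for the moment, N m; "finger_gap": opening from 0.0 (shut) to 1.0 (fully open).
Only numpy, scipy, OpenCV 4.12 (cv2) and the standard library are available. Lean on these libraries where they do the work, as an engineer would, in place of code of your own. Each camera call takes 0.05 s, during which the arm holds its last target.

## Working session

There is one attempt and no reset: what is moved stays moved. The work goes in short steps, Python scripts to look and compute and a tool call to move; the robot and the scene stay as the last step left them, time stands still between calls to the robot, and variables do not carry over. Pictures are saved under pics/ and viewed, and the job is handed in when it is done.

Besides the shell and the picture viewer there is one more tool, called after "Call:" in YAML: its name, and indented under it one key for each argument. apply_moves: Moves the arm, as the interface text tells. Its arguments: {"type":"object","properties":{"increments":{"type":"array","items":{"type":"array","items":{"type":"array","items":{"type":"number"}}}},"fingers":{"type":"number"},"newtons":{"type":"number"}},"required":["increments"]}

```bash
ls; mkdir -p pics
python3 - <<'E'
from station import manip
import cv2,numpy as np
s=manip.sense();print(s)
for n in ["scene","side","wrist"]:
    im,d=manip.snapshot(n)
    cv2.imwrite(f"pics/{n}0.png",im[:,:,::-1]);np.save(f"pics/{n}0.npy",d)
    print(n,manip.camera_model(n))
E
```

```text
pics
{'t': 0.0, 'q': array([-1.78499921e-01,  5.28478465e-01,  1.43389519e+00,  1.42500856e-05,
        1.18139315e+00, -1.78497665e-01]), 'qd': array([-0.00076268,  0.00058955, -0.00020783,  0.00116659, -0.00018781,
        0.00021102]), 'tau': array([ 2.50220628e-04, -4.42344439e+01, -1.78024775e+01, -2.06930472e-04,
        8.36740597e-03,  2.24214921e-05]), 'tcp_pos': array([6.24445014e-01, 1.32645918e-04, 3.02928152e-01]), 'tool_rot': array([ 7.07109079e-01,  7.07103648e-01, -6.14570102e-04, -8.96700300e-04]), 'force': array([-0.26362386, -0.25027314,  0.15220375]), 'ft_torque': array([ 0.00955575,  0.03973424, -0.00050024]), 'finger_gap': 0.9969953278744444}
scene {'mtx': array([[502.13693251,   0.        , 317.0127007 ],
       [  0.        , 502.13693251, 239.05063689],
       [  0.        ,   0.        ,   1.        ]]), 'distortion': array([-0.0112975,  0.       ,  0.       ,  0.       ,  0.       ]), 'R': array([[ 0.80785054, -0.58923992, -0.01318443],
       [-0.33305916, -0.43794148, -0.83503225],
       [ 0.48626032,  0.67897245, -0.55004301]]), 't': array([-0.52203767,
[... 388 characters left out ...]
     [ 0.28778017, -0.7145857 , -0.63761262]]), 't': array([0.52608017, 0.24050651, 1.44260317])}
wrist {'mtx': array([[390.8019351 ,   0.        , 331.34665464],
       [  0.        , 390.8019351 , 245.603412  ],
       [  0.        ,   0.        ,   1.        ]]), 'distortion': array([0.02700889, 0.        , 0.        , 0.        , 0.        ]), 'mount': array([[ 2.76317644e-05, -9.49829452e-01, -3.12768302e-01,
         8.02405550e-02],
       [ 9.99999783e-01,  2.32050458e-04, -6.16355940e-04,
         7.76344596e-04],
       [ 6.58011053e-04, -3.12768218e-01,  9.49829253e-01,
        -7.06817686e-02],
       [ 0.00000000e+00,  0.00000000e+00,  0.00000000e+00,
         1.00000000e+00]])}
```

View pics/scene0.png

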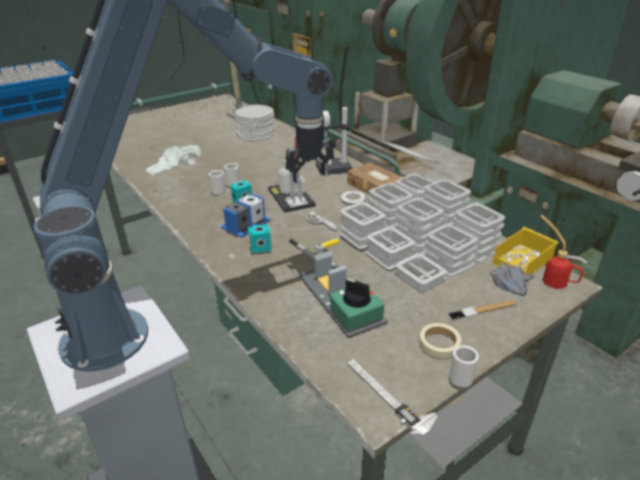

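View pics/side0.png

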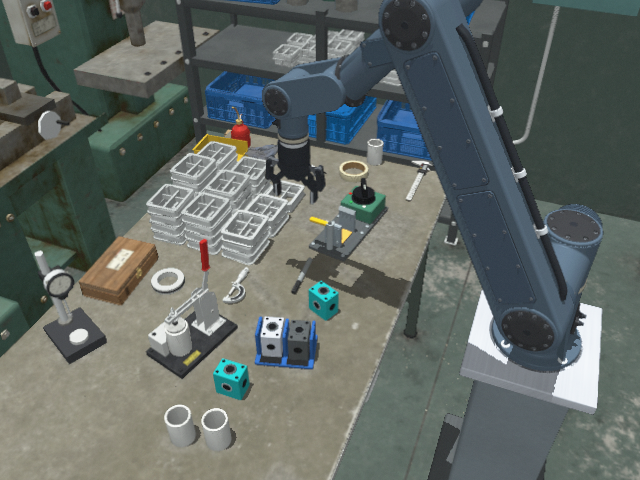

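View pics/wrist0.png

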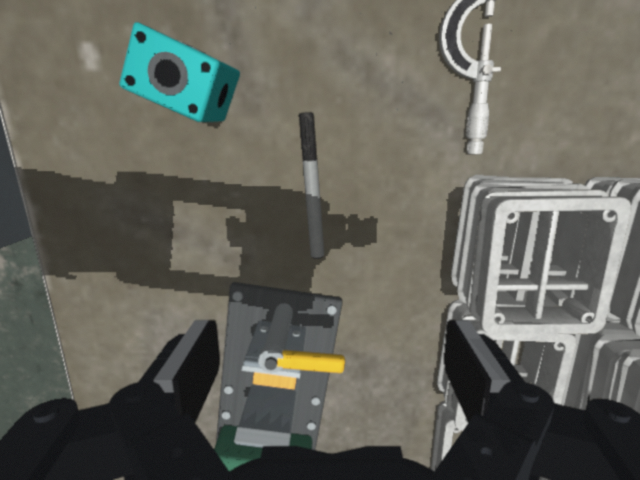

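```bash
cat > h.py <<'E'
import cv2,numpy as np
from scipy.spatial.transform import Rotation as Ro
from station import manip
def cam(n,s=None):
    c=manip.camera_model(n)
    if n=='wrist':
        T=np.eye(4);T[:3,:3]=Ro.from_quat(s['tool_rot']).as_matrix();T[:3,3]=s['tcp_pos']
        W=T@c['mount'];R=W[:3,:3].T;t=-R@W[:3,3]
    else: R,t=c['R'],c['t']
    return c['mtx'],c['distortion'],np.array(R),np.array(t)
def cloud(C,d):
    K,D,R,t=C
    h,w=d.shape;u,v=np.meshgrid(np.arange(w),np.arange(h))
    p=cv2.undistortPoints(np.stack([u,v],-1).reshape(-1,1,2).astype(np.float64),K,D).reshape(h,w,2)
    X=np.dstack([p*d[...,None],d]).reshape(-1,3)
    return ((X-t)@R).reshape(h,w,3)
def px2plane(C,uv,z):
    K,D,R,t=C
    p=cv2.undistortPoints(np.array(uv,float).reshape(-1,1,2),K,D).reshape(-1,2)
    r=np.c_[p,np.ones(len(p))]@R; o=-R.T@t
    return o+r*((z-o[2])/r[:,2])[:,None]
def proj(C,X):
    K,D,R,t=C
    return cv2.projectPoints(np.array(X,float).reshape(-1,1,3),cv2.Rodrigues(R)[0],t,K,D)[0].reshape(-1,2)
E
python3 - <<'E'
from h import *
im=cv2.imread('pics/side0.png')
a=cv2.resize(im[280:410,200:360],None,fx=5,fy=5,interpolation=cv2.INTER_CUBIC);cv2.imwrite('pics/c1.png',a[:600])
a=cv2.resize(im[170:270,290:410],None,fx=6,fy=6,interpolation=cv2.INTER_CUBIC);cv2.imwrite('pics/c2.png',a)
d=np.load('pics/side0.npy');P=cloud(cam('side'),d)
for uv in [(271,323),(299,327),(323,289),(231,365),(350,300),(360,188)]: print(uv,P[uv[1],uv[0]].round(4))
E
```

```text
(271, 323) [0.5768 0.2643 0.0801]
(299, 327) [0.5119 0.2532 0.0818]
(323, 289) [0.511  0.1068 0.068 ]
(231, 365) [0.6099 0.3976 0.0698]
(350, 300) [ 4.571e-01  5.430e-02 -3.000e-04]
(360, 188) [ 0.5591 -0.3161  0.0809]
```

View pics/c1.png

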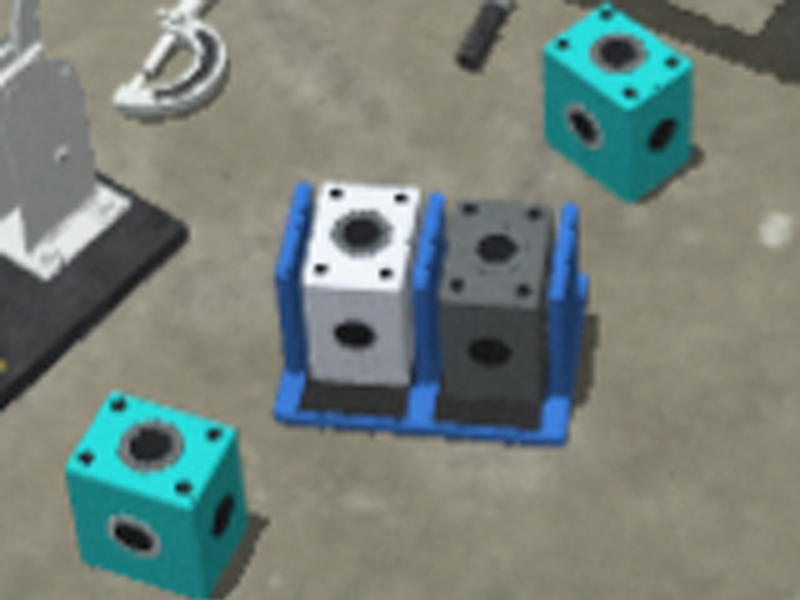

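View pics/c2.png

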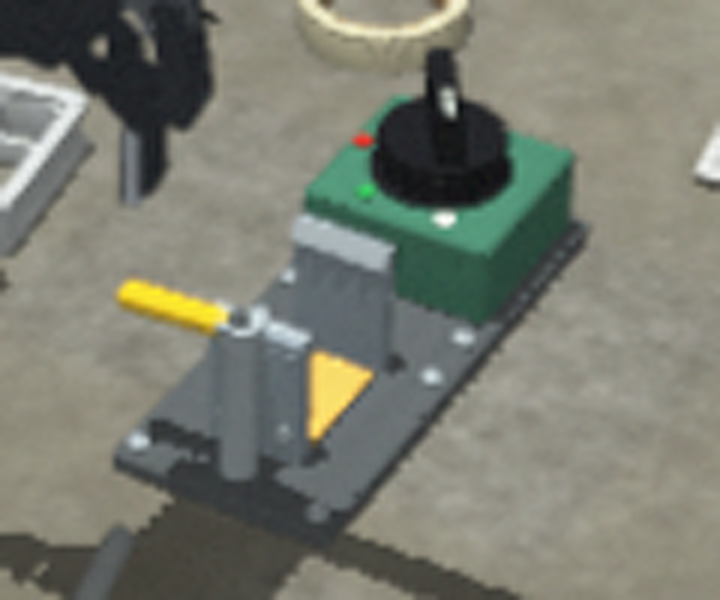

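Run:
```python
from h import *
S=cam('side')
f=lambda x,y:((x+.5)/5-.5+200,(y+.5)/5-.5+280)
q=px2plane(S,[f(322,184),f(420,190),f(410,292),f(305,285)],.080)
print(q.round(4),q.mean(0).round(4)); print(np.linalg.norm(q-np.roll(q,-1,0),axis=1))
g=lambda x,y:((x+.5)/6-.5+290,(y+.5)/6-.5+170)
print('knob',px2plane(S,[g(440,60)],.112),'bolt',px2plane(S,[g(242,318)],.104))
d=np.load('pics/side0.npy');P=cloud(S,d).reshape(-1,3);im=cv2.imread('pics/side0.png').reshape(-1,3)
m=(abs(P[:,2]-.080)<.004)&(abs(P[:,0]-.57)<.06)&(abs(P[:,1]-.265)<.08)&(im.min(1)>120)
r=cv2.minAreaRect((P[m][:,:2]*1000).astype(np.float32));print(m.sum(),r,P[m].mean(0))
W=cam('wrist',manip.sense())
print('post',px2plane(W,[(268,362)],.104),'plate',px2plane(W,[(233,284),(341,297)],.012))
for n in['pics/side0.npy','pics/scene0.npy','pics/wrist0.npy']:
  P=cloud(cam(n[5:-5],manip.sense()),np.load(n)).reshape(-1,3)
  for zz in(.06,.012,):
    m=(abs(P[:,2]-zz)<.003)&(abs(P[:,0]-.57)<.12)&(P[:,1]<-.0)&(P[:,1]>-.4)
    if m.sum()>20:
      r=cv2.minAreaRect((P[m][:,:2]*1000).astype(np.float32));print(n,zz,m.sum(),r)
```

```text
[[0.6006 0.2518 0.08  ]
 [0.5569 0.2384 0.08  ]
 [0.5358 0.2959 0.08  ]
 [0.5811 0.3096 0.08  ]] [0.5686 0.2739 0.08  ]
[0.0456517  0.06124403 0.04730869 0.06099545]
knob [[ 0.55182051 -0.31743794  0.112     ]] bolt [[ 0.57289267 -0.10179938  0.104     ]]
277 ((570.6535034179688, 274.1029357910156), (45.79396057128906, 65.2787857055664), 15.412261962890625) [0.5696773  0.27418456 0.0785852 ]
post [[ 0.57394681 -0.10692547  0.104     ]] plate [[ 0.52570606 -0.07943069  0.012     ]
 [ 0.63446434 -0.09378165  0.012     ]]
pics/side0.npy 0.06 349 ((554.727783203125, -221.41207885742188), (258.70416259765625, 100.3607177734375), 80.45178985595703)
pics/side0.npy 0.012 707 ((562.3379516601562, -173.94955444335938), (357.076904296875, 117.13046264648438), 80.94322967529297)
pics/scene0.npy 0.06 632 ((554.543701171875, -240.8299560546875), (235.70355224609375, 102.62106323242188), 80.9641342163086)
pics/scene0.npy 0.012 796 ((563.4313354492188, -183.93626403808594), (376.22564697265625, 116.8784408569336), 80.21366119384766)
pics/wrist0.npy 0.06 576 ((560.5154418945312, -186.37466430664062), (177.11947631835938, 60.267066955566406), 73.23504638671875)
pics/wrist0.npy 0.012 9167 ((570.3262329101562, -141.41537475585938), (291.9510803222656, 116.55252075195312), 81.01326751708984)
```

Call:
apply_moves:
  increments:
    - [[0.045,-0.009,0,0],[0.045,-0.009,0,0],[0.045,-0.009,0,0],[0.045,-0.009,0,0],[0.045,-0.009,0,0]]

```text
t: 0.65
tcp_pos: [0.5814, 0.2247, 0.3009]
tool_rot: [0.712, 0.702, -0.002, -0.0]
force: [0.8, 0.6, 0.8]
finger_gap: 0.996
```

Call:
apply_moves:
  increments:
    - [[0.045,-0.009,0,8],[0,0,0,8],[0,0,0,8],[0,0,0,8],[0,0,0,8]]

```text
t: 1.15
tcp_pos: [0.568, 0.2805, 0.2986]
tool_rot: [0.912, 0.41, -0.003, -0.001]
force: [0.0, -0.1, -0.6]
finger_gap: 0.999
```

Call:
apply_moves:
  increments:
    - [[0,0,0,8],[0,0,0,8],[0,0,0,8],[0,0,0,8],[0,0,0,1]]

```text
t: 1.65
tcp_pos: [0.5665, 0.2808, 0.2963]
tool_rot: [0.993, 0.122, -0.006, 0.0]
force: [-0.3, -0.8, 0.8]
finger_gap: 1.001
```

```bash
cat > look.py <<'E'
import sys
from h import *
import pickle
n,name=sys.argv[1:3]
s=manip.sense();im,d=manip.snapshot(n)
C=cam(n,s);pickle.dump((C,d,im,s),open(f'pics/{name}.pkl','wb'))
cv2.imwrite(f'pics/{name}.png',im[:,:,::-1])
R=Ro.from_quat(s['tool_rot']).as_matrix();print(s['t'],s['tcp_pos'].round(4),'yaw_y',np.degrees(np.arctan2(R[1,1],R[0,1])).round(2),'toolz',R[:,2].round(4),s['finger_gap'],s['force'].round(2))
E
python3 look.py wrist w1
```

```text
1.65 [0.5665 0.2808 0.2963] yaw_y -76.0 toolz [-0.0115 -0.0024 -0.9999] 1.0012224488748942 [-0.26 -0.76  0.82]
```

View pics/w1.png

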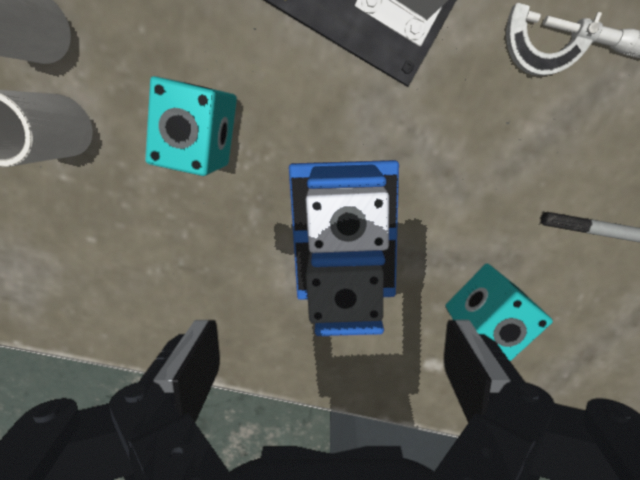

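Candidates: bright aluminium block (347,220) in the rack; dark block (345,297); turquoise look-alikes (185,125) and (500,315). I choose the aluminium one and check it in a crop.

Run:
```python
import pickle
from h import *
C,d,im,s=pickle.load(open('pics/w1.pkl','rb'))
cv2.imwrite('pics/w1c.png',cv2.resize(im[150:345,270:420,::-1],None,fx=3.0769*1.0,fy=3.0769,interpolation=cv2.INTER_CUBIC))
P=cloud(C,d).reshape(-1,3);I=im.reshape(-1,3)
m=(abs(P[:,2]-.080)<.006)&(abs(P[:,0]-.57)<.06)&(abs(P[:,1]-.275)<.08)&(I.min(1)>90)&(I.max(1).astype(int)-I.min(1)<40)
q=P[m];print(m.sum(),cv2.minAreaRect((q[:,:2]*1000).astype(np.float32)),q[:,2].mean())
m=(abs(P[:,2]-.080)<.006)&(abs(P[:,0]-.51)<.1)&(abs(P[:,1]-.255)<.08)
q=P[m];print('rack+blocks',m.sum(),cv2.minAreaRect((q[:,:2]*1000).astype(np.float32)),q[:,2].mean())
# bench level
m=(abs(P[:,2])<.01);print('bench',P[m][:,2].mean())
```

```text
3716 ((571.71044921875, 269.1409606933594), (45.52224349975586, 61.74521255493164), 16.474794387817383) 0.08043386972991691
rack+blocks 11346 ((541.6972045898438, 262.2162780761719), (132.93307495117188, 64.23682403564453), 13.436531066894531) 0.08068439308644752
bench 0.0007457171192392864
```

View pics/w1c.png

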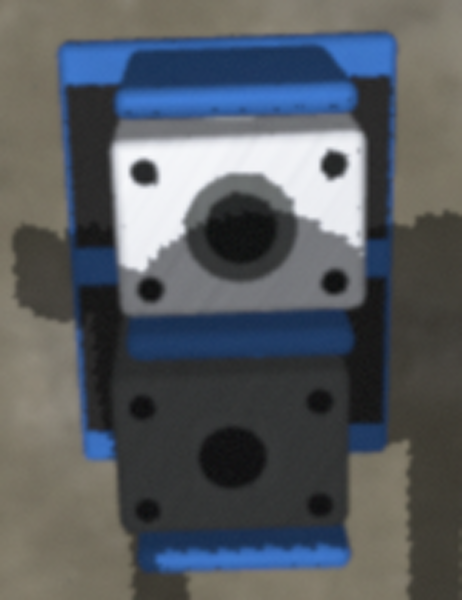

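Run:
```python
import pickle
from h import *
C,d,im,s=pickle.load(open('pics/w1.pkl','rb'))
k=3.0769
f=lambda a:[((x+.5)/k-.5+270,(y+.5)/k-.5+150) for x,y in a]
q=px2plane(C,f([(114,138),(362,126),(364,305),(121,316)]),.080)
print(q.round(4),q.mean(0).round(4),np.linalg.norm(q-np.roll(q,-1,0),axis=1).round(4))
e=np.roll(q,-1,0)-q;print(np.degrees(np.arctan2(e[:,1],e[:,0])))
h=px2plane(C,f([(144,172),(334,164),(334,281),(150,290)]),.080)
e=np.roll(h,-1,0)-h;print(h.mean(0).round(4),np.degrees(np.arctan2(e[:,1],e[:,0])))
h=px2plane(C,f([(60,43),(396,34)]),.010);e=h[1]-h[0];print('base edge',np.degrees(np.arctan2(e[1],e[0])),h)
```

```text
[[0.5852 0.3041 0.08  ]
 [0.6024 0.2471 0.08  ]
 [0.5589 0.2335 0.08  ]
 [0.5412 0.2923 0.08  ]] [0.5719 0.2692 0.08  ] [0.0596 0.0455 0.0614 0.0455]
[ -73.20743325 -162.67741757  106.7743471    15.04818985]
[0.5709 0.2689 0.08  ] [ -73.54073528 -163.7477692   106.97083265   16.14145945]
base edge -74.50360707243871 [[0.59375018 0.3264979  0.01      ]
 [0.61988721 0.23222777 0.01      ]]
```

```bash
cat > to.py <<'E'
# usage: to.py gx gy gz yaw : grasp point (54 ahead of TCP) target
import sys
from h import *
g=np.array(list(map(float,sys.argv[1:4])));yaw=float(sys.argv[4])
s=manip.sense();R=Ro.from_quat(s['tool_rot']).as_matrix()
p=s['tcp_pos']+R[:,2]*.054
y=np.degrees(np.arctan2(R[1,1],R[0,1]))
d=R.T@(g-p)
sp=-(yaw-y);sp=(sp+180)%360-180
print('t',s['t'],'grasp',p.round(4),'yaw',y.round(2),'tilt',R[:2,2].round(4),'gap',round(s['finger_gap'],3),'F',s['force'].round(1),'q6',s['q'][5].round(2))
print('tool d',d.round(4),'spin',sp.round(2))
E
python3 to.py .5715 .269 .055 -73.6
```

```text
t 1.7 grasp [0.5659 0.2806 0.2422] yaw -75.91 tilt [-0.0116 -0.0024] gap 1.001 F [ 0.2 -0.6  0.6] q6 1.61
tool d [0.0049 0.0127 0.1872] spin -2.31
```

Call:
apply_moves:
  increments:
    - [[0.005,0.013,0.01,-2.3],[0,0,0.03,0],[0,0,0.03,0],[0,0,0.02,0],[0,0,0,0]]
  fingers: 1

```text
t: 2.2
tcp_pos: [0.5749, 0.2691, 0.2046]
tool_rot: [0.989, 0.15, -0.004, 0.0]
force: [-0.8, 0.2, -0.7]
finger_gap: 0.999
```

```bash
python3 to.py .5715 .269 .055 -73.6; python3 look.py wrist w2
```

```text
t 2.2 grasp [0.5745 0.269  0.1506] yaw -72.69 tilt [-0.0077 -0.0014] gap 0.999 F [-0.8  0.2 -0.7] q6 1.53
tool d [-0.0021 -0.0008  0.0957] spin 0.91
2.2 [0.5749 0.2691 0.2046] yaw_y -72.69 toolz [-0.0077 -0.0014 -1.    ] 0.9988287530743041 [-0.84  0.18 -0.73]
```

View pics/w2.png

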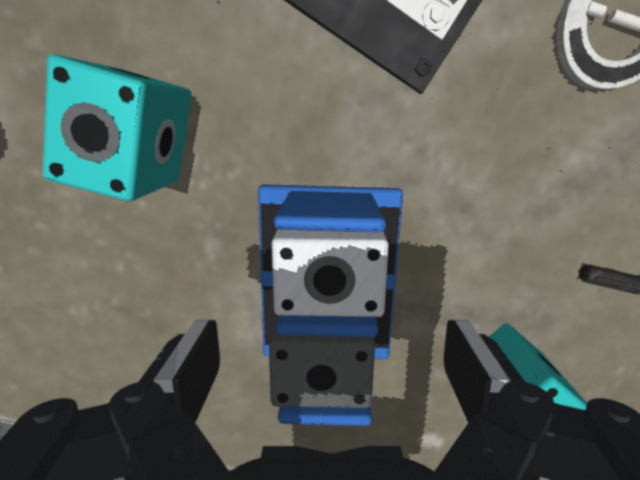

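Run:
```python
import pickle
from h import *
C,d,im,s=pickle.load(open('pics/w2.pkl','rb'))
h=px2plane(C,[(287,254),(373,254),(372,306),(288,305)],.080)
e=np.roll(h,-1,0)-h;print(h.mean(0).round(4),np.degrees(np.arctan2(e[:,1],e[:,0])))
q=px2plane(C,[(273,233),(387,233),(384,316),(275,317)],.080);print(q.mean(0).round(4),np.linalg.norm(q-np.roll(q,-1,0),axis=1).round(4))
e=np.roll(q,-1,0)-q;print(np.degrees(np.arctan2(e[:,1],e[:,0])))
```

```text
[0.5707 0.2684 0.08  ] [ -72.66399509 -161.7949332   106.58740096   16.30852445]
[0.5729 0.2692 0.08  ] [0.0593 0.0485 0.061  0.0491]
[ -72.6678049  -162.08614819  107.93759458   15.90440132]
```

Call:
apply_moves:
  increments:
    - [[-0.002,-0.001,0.025,0.5],[0,0,0.025,0],[0,0,0.025,0],[0,0,0.015,0],[0,0,0,0]]

```text
t: 2.75
tcp_pos: [0.5792, 0.2717, 0.1215]
tool_rot: [0.989, 0.149, 0.006, -0.001]
force: [-0.8, -0.1, 0.3]
finger_gap: 0.998
```

```bash
python3 to.py .5715 .269 .055 -73.3
```

```text
t 2.75 grasp [0.5797 0.2719 0.0675] yaw -72.85 tilt [0.0106 0.0036] gap 0.998 F [-0.8 -0.1  0.3] q6 1.53
tool d [-0.0089  0.0003  0.0124] spin 0.45
```

Call:
apply_moves:
  increments:
    - [[-0.008,0,0.002,0.5],[0,0,0,0],[0,0,0,0]]

```text
t: 3.05
tcp_pos: [0.5729, 0.2698, 0.1228]
tool_rot: [0.989, 0.145, 0.008, -0.001]
force: [0.5, 0.1, -0.5]
finger_gap: 1.004
```

```bash
python3 to.py .5715 .269 .055 -73.3
```

```text
t 3.05 grasp [0.5737 0.27   0.0688] yaw -73.33 tilt [0.0162 0.0051] gap 1.004 F [ 0.5  0.1 -0.5] q6 1.54
tool d [-0.0027  0.0003  0.0138] spin -0.03
```

Call:
apply_moves:
  increments:
    - [[-0.002,0,0.005,0],[0,0,0.005,0],[0,0,0,0]]

```text
t: 3.35
tcp_pos: [0.5719, 0.2695, 0.1143]
tool_rot: [0.989, 0.145, 0.01, -0.002]
force: [0.6, 0.4, -1.6]
finger_gap: 1.0
```

```bash
python3 to.py .5715 .269 .055 -73.3;python3 look.py wrist w3;python3 to.py .5715 .269 .055 -73.3
```

```text
t 3.35 grasp [0.573  0.2698 0.0603] yaw -73.32 tilt [0.0202 0.0062] gap 1.0 F [ 0.6  0.4 -1.6] q6 1.54
tool d [-0.0018  0.0003  0.0053] spin -0.02
3.35 [0.5719 0.2695 0.1143] yaw_y -73.32 toolz [ 0.0202  0.0062 -0.9998] 0.9996161727352717 [ 0.65  0.38 -1.64]
t 3.4 grasp [0.5731 0.2699 0.0605] yaw -73.31 tilt [0.0204 0.0062] gap 1.002 F [-0.4  0.4 -0.7] q6 1.54
tool d [-0.0019  0.0004  0.0055] spin -0.01
```

View pics/w3.png

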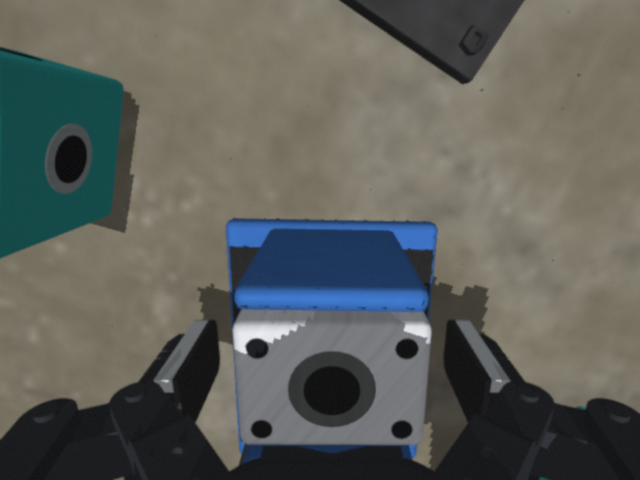

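Call:
apply_moves:
  increments:
    - [[-0.002,0,0.005,0],[0,0,0,0]]

```text
t: 3.6
tcp_pos: [0.5702, 0.2689, 0.109]
tool_rot: [0.989, 0.145, 0.011, -0.002]
force: [-0.2, 1.1, -0.1]
finger_gap: 0.999
```

Call:
apply_moves:
  increments:
    - [[0,0,0,0],[0,0,0,0],[0,0,0,0],[0,0,0,0],[0,0,0,0]]
  fingers: 0
  newtons: 70

```text
t: 4.1
tcp_pos: [0.5704, 0.269, 0.109]
tool_rot: [0.989, 0.145, 0.011, -0.002]
force: [0.9, 0.4, 0.2]
finger_gap: 0.718
```

```bash
python3 to.py .5715 .269 .055 -73.3
```

```text
t 4.1 grasp [0.5715 0.2694 0.055 ] yaw -73.31 tilt [0.0205 0.0063] gap 0.718 F [0.9 0.4 0.2] q6 1.54
tool d [-0.0001  0.0003  0.    ] spin -0.01
```

Call:
apply_moves:
  increments:
    - [[0,0,0,0],[0,0,0,0],[0.0002,0,-0.012,0],[0.0002,0,-0.012,0],[0,0,0,0]]

```text
t: 4.6
tcp_pos: [0.5686, 0.2685, 0.1329]
tool_rot: [0.989, 0.145, 0.008, -0.001]
force: [0.6, 0.3, -4.2]
finger_gap: 0.722
```

```bash
python3 to.py .5715 .269 .165 -73.3
```

```text
t 4.6 grasp [0.5694 0.2688 0.0789] yaw -73.32 tilt [0.0155 0.0049] gap 0.722 F [ 0.6  0.3 -4.2] q6 1.54
tool d [ 0.0034  0.0004 -0.086 ] spin -0.02
```

Call:
apply_moves:
  increments:
    - [[0.003,0,-0.012,0],[0.001,0,-0.015,0],[0.001,0,-0.015,0],[0.001,0,-0.015,0],[0,0,0,0]]

```text
t: 5.1
tcp_pos: [0.5734, 0.27, 0.1942]
tool_rot: [0.989, 0.145, 0.008, -0.001]
force: [0.8, -0.5, -4.6]
finger_gap: 0.72
```

```bash
python3 to.py .5715 .269 .165 -73.3
```

```text
t 5.1 grasp [0.5742 0.2703 0.1402] yaw -73.31 tilt [0.0147 0.0047] gap 0.72 F [ 0.8 -0.5 -4.6] q6 1.54
tool d [-0.0026  0.0004 -0.0249] spin -0.01
```

Call:
apply_moves:
  increments:
    - [[0,0,-0.015,0],[0,0,-0.01,0],[0,0,0,0]]

```text
t: 5.4
tcp_pos: [0.5724, 0.2697, 0.2207]
tool_rot: [0.989, 0.145, 0.007, -0.001]
force: [0.5, -0.4, -5.6]
finger_gap: 0.716
```

```bash
python3 to.py .44 .0 .160 -73.3
```

```text
t 5.4 grasp [0.5731 0.2699 0.1667] yaw -73.31 tilt [0.0131 0.0043] gap 0.716 F [ 0.5 -0.4 -5.6] q6 1.54
tool d [-0.205   0.2204  0.0038] spin -0.01
```

Call:
apply_moves:
  increments:
    - [[-0.015,0.016,0,0],[-0.03,0.032,0,0],[-0.03,0.032,0,0],[-0.03,0.032,0,0],[-0.03,0.032,0,0]]

```text
t: 5.9
tcp_pos: [0.4858, 0.093, 0.2183]
tool_rot: [0.989, 0.15, 0.012, -0.002]
force: [0.8, -2.2, -4.8]
finger_gap: 0.716
```

Call:
apply_moves:
  increments:
    - [[-0.03,0.032,0,0],[-0.025,0.025,0,0],[-0.015,0.016,0,0],[0,0,0,0]]

```text
t: 6.3
tcp_pos: [0.4356, -0.004, 0.2166]
tool_rot: [0.989, 0.147, 0.01, -0.002]
force: [-0.9, 0.3, -4.9]
finger_gap: 0.718
```

```bash
python3 to.py .44 .0 .047 -73.3
```

```text
t 6.3 grasp [ 0.4366 -0.0037  0.1627] yaw -73.04 tilt [0.0198 0.0064] gap 0.718 F [-0.9  0.3 -4.9] q6 0.99
tool d [ 0.0019 -0.0025  0.1157] spin 0.26
```

Call:
apply_moves:
  increments:
    - [[0.002,-0.003,0.02,0],[0,0,0.025,0],[0,0,0.025,0],[0,0,0.02,0],[0,0,0.01,0]]

```text
t: 6.8
tcp_pos: [0.4453, -0.0003, 0.1164]
tool_rot: [0.989, 0.146, 0.017, 0.001]
force: [1.0, 0.1, -5.0]
finger_gap: 0.719
```

```bash
python3 to.py .44 .0 .045 -73.3
```

```text
t 6.8 grasp [ 4.471e-01 -1.000e-04  6.240e-02] yaw -73.2 tilt [0.0343 0.0036] gap 0.719 F [ 1.   0.1 -5. ] q6 0.99
tool d [-0.0074 -0.0022  0.0172] spin 0.1
```

Call:
apply_moves:
  increments:
    - [[0,0,0.006,0],[0,0,0.006,0],[0,0,0.003,0],[0,0,0,0]]

```text
t: 7.2
tcp_pos: [0.4478, 0.0005, 0.1004]
tool_rot: [0.989, 0.147, 0.018, 0.001]
force: [0.8, 0.5, -4.4]
finger_gap: 0.716
```

```bash
python3 to.py .44 .0 .045 -73.3
```

```text
t 7.2 grasp [0.4498 0.0007 0.0464] yaw -73.11 tilt [0.0363 0.0034] gap 0.716 F [ 0.8  0.5 -4.4] q6 0.99
tool d [-0.0096 -0.0022  0.001 ] spin 0.19
```

Call:
apply_moves:
  increments:
    - [[0,0,0.001,0],[0,0,0,0]]

```text
t: 7.4
tcp_pos: [0.4484, 0.0005, 0.1002]
tool_rot: [0.989, 0.147, 0.019, 0.001]
force: [-0.4, 0.2, -5.3]
finger_gap: 0.715
```

Call:
apply_moves:
  increments:
    - [[0,0,0,0],[0,0,0,0],[0,0,0,0],[0,0,0,0]]
  fingers: 1

```text
t: 7.8
tcp_pos: [0.4498, -0.0001, 0.1024]
tool_rot: [0.989, 0.147, 0.022, 0.003]
force: [0.5, 0.3, -0.0]
finger_gap: 1.001
```

```bash
python3 to.py .44 .0 .045 -73.3; python3 look.py wrist w4; python3 look.py side s4
```

```text
t 7.8 grasp [0.4522 0.     0.0484] yaw -73.13 tilt [0.0441 0.0014] gap 1.001 F [ 0.5  0.3 -0. ] q6 0.99
tool d [-0.0118 -0.0036  0.0029] spin 0.17
7.8 [ 4.498e-01 -1.000e-04  1.024e-01] yaw_y -73.13 toolz [ 0.0441  0.0014 -0.999 ] 1.000543518921117 [ 0.47  0.28 -0.  ]
7.85 [ 0.4498 -0.      0.1023] yaw_y -73.13 toolz [ 0.0441  0.0014 -0.999 ] 0.9988045315575209 [ 0.55 -0.39  0.92]
```

View pics/w4.png

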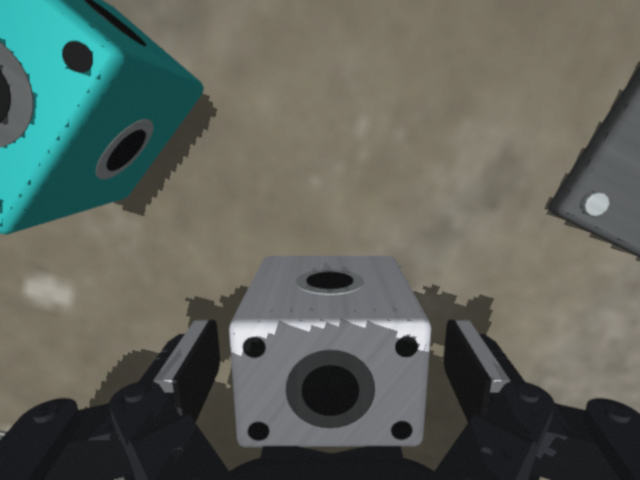

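Call:
apply_moves:
  increments:
    - [[0,0,-0.02,0],[0,0,-0.04,0],[0,0,-0.04,0],[0,0,0,0]]

```text
t: 8.3
tcp_pos: [0.4451, -0.0003, 0.2041]
tool_rot: [0.989, 0.147, 0.02, 0.002]
force: [-0.2, 0.1, 0.3]
finger_gap: 1.003
```

```bash
python3 - <<'E'
import pickle
from h import *
C,d,im,s=pickle.load(open('pics/w4.pkl','rb'))
h=px2plane(C,[(254,347),(407,347),(402,430),(259,430)],.070)
e=np.roll(h,-1,0)-h;print(h.mean(0).round(4),np.degrees(np.arctan2(e[:,1],e[:,0])))
E
python3 to.py .44 .0 .045 17
```

```text
[ 4.507e-01 -3.000e-04  7.000e-02] [ -73.50964531 -163.39422966  106.30715162   17.06666943]
t 8.3 grasp [ 4.473e-01 -2.000e-04  1.501e-01] yaw -73.15 tilt [0.04   0.0024] gap 1.003 F [-0.2  0.1  0.3] q6 1.0
tool d [-0.011  -0.0033  0.1047] spin -90.15
```

Call:
apply_moves:
  increments:
    - [[0,0,0,-8.2],[0,0,0,-8.2],[0,0,0,-8.2],[0,0,0,-8.2],[0,0,0,-8.2]]

```text
t: 8.8
tcp_pos: [0.4441, -0.0, 0.2036]
tool_rot: [0.868, 0.496, 0.018, 0.009]
force: [-0.4, 0.2, 0.2]
finger_gap: 1.0
```

Call:
apply_moves:
  increments:
    - [[0,0,0,-8.2],[0,0,0,-8.2],[0,0,0,-8.2],[0,0,0,-8.2],[0,0,0,-8.2]]

```text
t: 9.3
tcp_pos: [0.4417, 0.0005, 0.1998]
tool_rot: [0.628, 0.778, 0.012, 0.012]
force: [0.3, -0.4, -0.6]
finger_gap: 1.002
```

```bash
python3 to.py .4507 -.0003 .049 16.7; python3 look.py wrist w5
```

```text
t 9.3 grasp [0.4436 0.0007 0.1458] yaw 12.19 tilt [0.0338 0.004 ] gap 1.002 F [ 0.3 -0.4 -0.6] q6 -0.49
tool d [-0.0021  0.0035  0.097 ] spin -4.51
9.3 [0.4417 0.0005 0.1998] yaw_y 12.19 toolz [ 0.0338  0.004  -0.9994] 1.0015604342707796 [ 0.28 -0.38 -0.62]
```

View pics/w5.png

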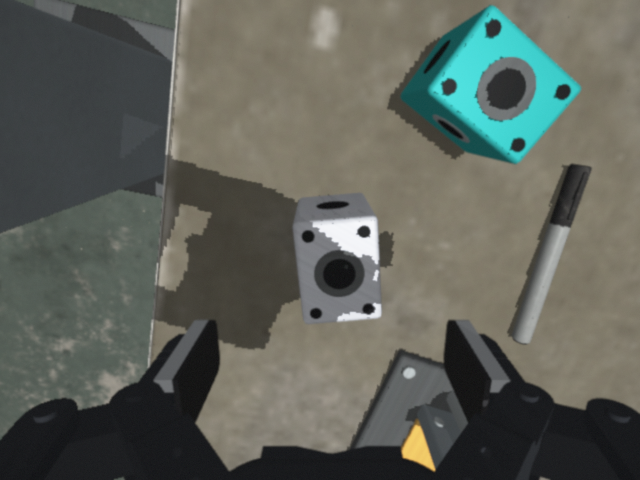

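Run:
```python
import pickle
from h import *
C,d,im,s=pickle.load(open('pics/w5.pkl','rb'))
h=px2plane(C,[(308,237),(364,232),(369,309),(316,314)],.070)
e=np.roll(h,-1,0)-h;print(h.mean(0).round(4),np.degrees(np.arctan2(e[:,1],e[:,0])),px2plane(C,[(340,273)],.07))
h=px2plane(C,[(400,350)],.012);print('plate corner',h)
```

```text
[ 0.4517 -0.0006  0.07  ] [  16.94617132  -72.74102133 -162.79079236  106.79539048] [[4.51841424e-01 2.27799608e-04 7.00000000e-02]]
plate corner [[ 0.5192176  -0.07554102  0.012     ]]
```

Call:
apply_moves:
  increments:
    - [[-0.001,0.005,0,-4.5],[0,0,0,0]]

```text
t: 9.55
tcp_pos: [0.4461, 0.0007, 0.1987]
tool_rot: [0.596, 0.803, 0.011, 0.011]
force: [0.1, 0.5, -0.1]
finger_gap: 1.0
```

```bash
python3 to.py .451 -.0003 .047 17
```

```text
t 9.55 grasp [0.4478 0.001  0.1447] yaw 16.78 tilt [0.0311 0.0047] gap 1.0 F [ 0.1  0.5 -0.1] q6 -0.57
tool d [-0.0017 -0.0003  0.0977] spin -0.22
```

Call:
apply_moves:
  increments:
    - [[-0.001,0,0.045,0],[0,0,0,0]]

```text
t: 9.75
tcp_pos: [0.4476, 0.0, 0.1507]
tool_rot: [0.599, 0.801, 0.011, 0.01]
force: [0.2, -0.6, -0.6]
finger_gap: 0.997
```

```bash
python3 to.py .451 -.0003 .047 17
```

```text
t 9.75 grasp [4.491e-01 3.000e-04 9.670e-02] yaw 16.39 tilt [0.0279 0.0055] gap 0.997 F [ 0.2 -0.6 -0.6] q6 -0.56
tool d [-0.001   0.0002  0.0498] spin -0.61
```

Call:
apply_moves:
  increments:
    - [[-0.001,0,0.047,-0.5],[0,0,0,0]]

```text
t: 9.95
tcp_pos: [0.4485, -0.0005, 0.1032]
tool_rot: [0.597, 0.802, 0.009, 0.006]
force: [-0.6, 0.6, 0.3]
finger_gap: 1.005
```

```bash
python3 to.py .451 -.0003 .047 17
```

```text
t 9.95 grasp [ 4.496e-01 -1.000e-04  4.920e-02] yaw 16.62 tilt [0.0206 0.0075] gap 1.005 F [-0.6  0.6  0.3] q6 -0.58
tool d [-0.0006  0.0012  0.0022] spin -0.38
```

Call:
apply_moves:
  increments:
    - [[0,0.001,0.002,0],[0,0,0,0],[0,0,0,0],[0,0,0,0],[0,0,0,0]]
  fingers: 0
  newtons: 70

```text
t: 10.45
tcp_pos: [0.4524, -0.0006, 0.1138]
tool_rot: [0.598, 0.801, 0.013, 0.015]
force: [0.6, 0.0, -4.6]
finger_gap: 0.525
```

Call:
apply_moves:
  increments:
    - [[0,0,0,0],[0,0,0,0]]

```text
t: 10.65
tcp_pos: [0.453, -0.0007, 0.1159]
tool_rot: [0.598, 0.801, 0.014, 0.017]
force: [-0.2, -0.1, -5.8]
finger_gap: 0.531
```

```bash
python3 to.py .451 -.0003 .047 17;  python3 look.py wrist w6
```

```text
t 10.65 grasp [ 0.4554 -0.0006  0.062 ] yaw 16.48 tilt [0.0442 0.0014] gap 0.531 F [-0.2 -0.1 -5.8] q6 -0.57
tool d [ 0.0017 -0.0048  0.0148] spin -0.52
10.65 [ 0.453  -0.0007  0.1159] yaw_y 16.48 toolz [ 0.0442  0.0014 -0.999 ] 0.5305090279237219 [-0.25 -0.06 -5.81]
```

View pics/w6.png

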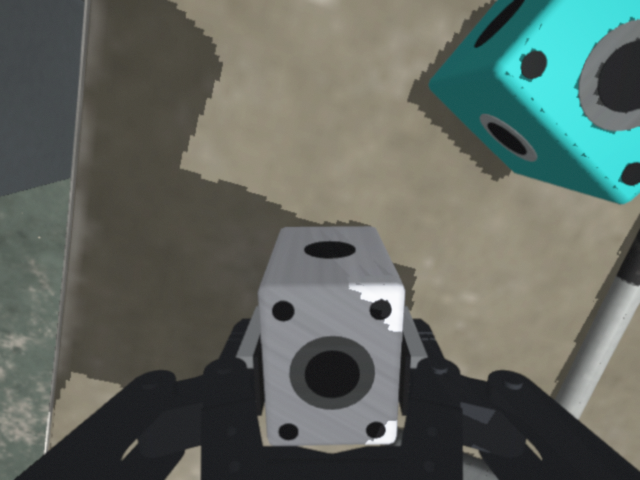

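Call:
apply_moves:
  increments:
    - [[0,0,0,0],[0,0,0,0]]

```text
t: 10.9
tcp_pos: [0.4529, -0.0007, 0.1156]
tool_rot: [0.598, 0.801, 0.014, 0.017]
force: [0.6, 0.4, -5.3]
finger_gap: 0.527
```

```bash
python3 - <<'E'
import pickle
from h import *
C,d,im,s=pickle.load(open('pics/w6.pkl','rb'))
P=cloud(C,d)
for u,v in [(275,330),(390,330),(275,420),(390,420),(332,320),(332,425),(420,150)]: print(P[v,u].round(4))
R=Ro.from_quat(s['tool_rot']).as_matrix()
for u,v in [(275,330),(390,330),(275,420),(390,420)]: print('tool',(R.T@(P[v,u]-s['tcp_pos'])).round(4))
E
python3 to.py .451 -.0003 .047 17
```

```text
[0.4337 0.0104 0.0774]
[0.4687 0.02   0.0777]
[ 0.442  -0.0228  0.0781]
[ 0.4799 -0.0127  0.0786]
[0.4498 0.019  0.0785]
[ 0.4612 -0.0194  0.0789]
[ 4.80e-01  7.39e-02 -1.00e-04]
tool [ 0.0165 -0.017   0.0376]
tool [0.0158 0.0193 0.0389]
tool [-0.0177 -0.0184  0.0373]
tool [-0.0187  0.0207  0.0384]
t 10.9 grasp [ 0.4552 -0.0006  0.0616] yaw 16.47 tilt [0.0433 0.0016] gap 0.527 F [ 0.6  0.4 -5.3] q6 -0.57
tool d [ 0.0016 -0.0046  0.0145] spin -0.53
```

Call:
apply_moves:
  increments:
    - [[0,0,-0.015,0],[0,0,-0.03,0],[0,0,-0.03,0],[0,0,-0.03,0],[0,0,-0.025,0]]

```text
t: 11.4
tcp_pos: [0.4441, -0.0004, 0.2441]
tool_rot: [0.599, 0.801, 0.01, 0.009]
force: [-0.2, -1.1, -5.0]
finger_gap: 0.532
```

```bash
python3 to.py .451 -.0003 .19 17;python3 look.py wrist w7;python3 look.py side s7;python3 look.py scene c7
python3 - <<'E'
from h import *
for n in('s7','c7'):
  im=cv2.imread(f'pics/{n}.png')
  a=im[180:270,300:405] if n=='s7' else im[240:345,290:400]
  cv2.imwrite(f'pics/{n}c.png',cv2.resize(a,None,fx=6,fy=6 if n=='s7' else 5.7,interpolation=cv2.INTER_CUBIC)[:600])
E
```

```text
t 11.4 grasp [ 4.456e-01 -1.000e-04  1.901e-01] yaw 16.42 tilt [0.0269 0.0058] gap 0.532 F [-0.2 -1.1 -5. ] q6 -0.56
tool d [-0.0018  0.0051  0.0003] spin -0.58
11.4 [ 4.441e-01 -4.000e-04  2.441e-01] yaw_y 16.42 toolz [ 0.0269  0.0058 -0.9996] 0.531605643886611 [-0.22 -1.11 -5.03]
11.45 [ 0.4456 -0.0006  0.2472] yaw_y 16.45 toolz [ 0.0333  0.0042 -0.9994] 0.5292890735706044 [ 0.16 -0.26 -2.42]
11.5 [ 0.4459 -0.0007  0.2455] yaw_y 16.44 toolz [ 0.034   0.004  -0.9994] 0.5277455140720287 [ 0.48 -0.6  -5.16]
```

View pics/w7.png

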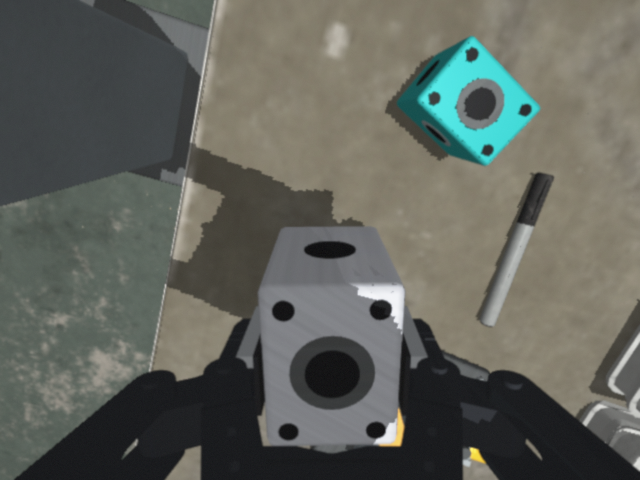

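View pics/s7.png

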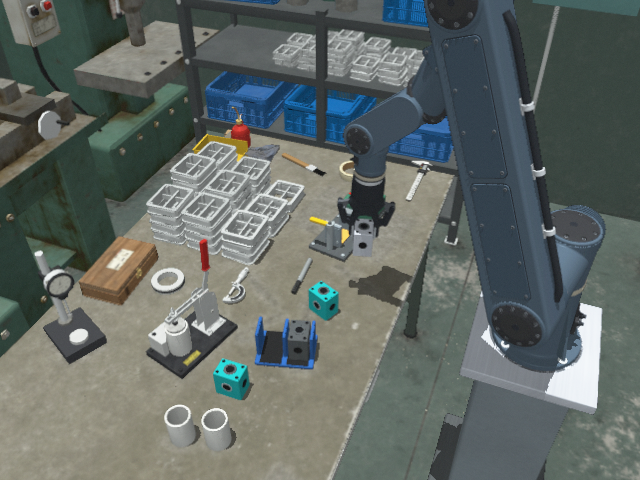

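View pics/c7c.png

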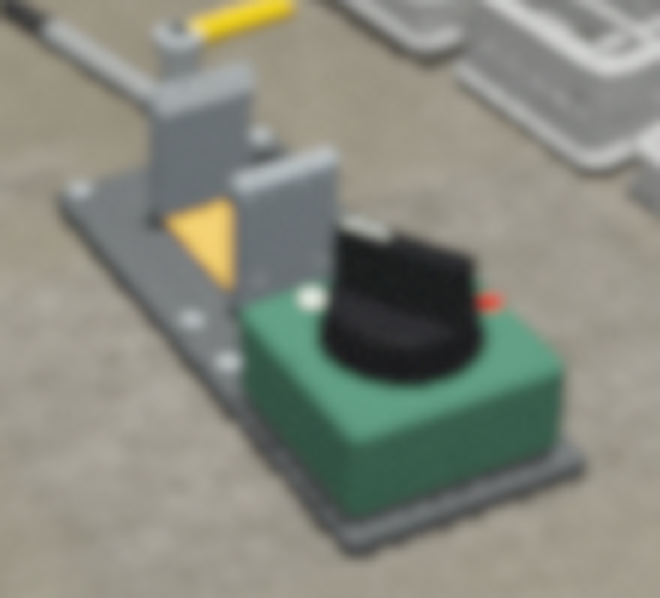

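```bash
cat > fit.py <<'E'
from h import *
from scipy.optimize import least_squares
import pickle
s0=dict(tcp_pos=np.array([0.624445,0.000133,0.302928]),tool_rot=np.array([7.07109079e-01,7.07103648e-01,-6.14570102e-04,-8.96700300e-04]))
g=lambda x,y:((x+.5)/6-.5+290,(y+.5)/6-.5+170)
k=lambda x,y:((x+.5)/6-.5+290,(y+.5)/5.7-.5+240)
obs={'side':[(g(117,460),(58,145,12)),(g(335,537),(-58,145,12)),(g(575,155),(-52,-125,60)),(g(490,250),(-52,-25,60)),(g(305,190),(52,-25,60)),(g(400,97),(52,-125,60)),(g(241,316),(0,125,104))],
'scene':[(k(62,200),(-58,145,12)),(k(352,540),(-58,-135,12)),(k(582,462),(58,-135,12)),(k(245,312),(-52,-25,60)),(k(350,440),(-52,-125,60)),(k(560,365),(52,-125,60)),(k(178,27),(0,125,104))],
'wrist':[((233,284),(-58,145,12)),((341,297),(58,145,12)),((269,362),(0,125,104))]}
C={n:cam(n,s0) for n in obs}
def M(p,m):
    m=np.array(m)/1000;c,s=np.cos(p[2]),np.sin(p[2])
    return np.c_[p[0]+c*m[:,0]-s*m[:,1],p[1]+s*m[:,0]+c*m[:,1],m[:,2]]
def res(p,ns):
    return np.concatenate([(proj(C[n],M(p,[o[1] for o in obs[n]]))-[o[0] for o in obs[n]]) for n in ns])
for ns in (['side'],['scene'],['wrist'],['side','scene','wrist']):
    r=least_squares(lambda p:res(p,ns).ravel(),[.563,-.23,-.14],loss='soft_l1')
    p=r.x;print(ns,p[:2].round(4),np.degrees(p[2]).round(2),'pad',M(p,[(0,65,16)])[0].round(4),'knob',M(p,[(0,-75,100)])[0].round(4))
    print(res(p,ns).round(1).tolist())
E
python3 fit.py
```

```text
['side'] [ 0.5531 -0.2258] -8.48 pad [ 0.5627 -0.1615  0.016 ] knob [ 0.542 -0.3    0.1  ]
[[-0.5, -0.5], [-0.4, 0.5], [1.2, -0.9], [0.4, 0.9], [-0.5, 0.1], [-0.6, -1.2], [0.7, 0.4]]
['scene'] [ 0.5558 -0.2339] -9.37 pad [ 0.5664 -0.1697  0.016 ] knob [ 0.5436 -0.3079  0.1   ]
[[-1.5, -1.6], [-0.7, 1.2], [1.4, -0.4], [-2.0, -0.9], [0.1, 0.5], [2.1, 0.3], [0.4, -0.1]]
['wrist'] [ 0.559  -0.2306] -7.26 pad [ 0.5673 -0.1662  0.016 ] knob [ 0.5496 -0.305   0.1   ]
[[-5.6, 0.0], [0.7, 0.3], [0.3, -0.2]]
['side', 'scene', 'wrist'] [ 0.5555 -0.2306] -8.73 pad [ 0.5653 -0.1663  0.016 ] knob [ 0.5441 -0.3047  0.1   ]
[[-0.8, -1.9], [-0.9, -0.8], [1.0, -1.8], [0.2, -0.2], [-0.6, -1.0], [-0.7, -2.2], [0.3, -0.9], [-2.6, -1.9], [-1.0, 0.4], [0.8, -1.5], [-2.7, -1.5], [-0.2, -0.3], [1.4, -0.7], [-0.9, -0.5], [-5.4, -0.9], [0.6, 2.1], [-0.1, 0.2]]
```

Call:
apply_moves:
  increments:
    - [[0,0,-0.01,8.3],[0,0,-0.01,8.3],[0,0,-0.01,8.3],[0,0,0,0]]

```text
t: 11.95
tcp_pos: [0.4401, 0.0001, 0.2673]
tool_rot: [0.762, 0.647, 0.009, 0.002]
force: [0.3, 0.1, -4.0]
finger_gap: 0.526
```

```bash
python3 to.py .56 -.25 .215 -8.7
```

```text
t 11.95 grasp [0.4409 0.0006 0.2133] yaw -9.36 tilt [0.0157 0.0088] gap 0.526 F [ 0.3  0.1 -4. ] q6 -0.11
tool d [-0.2279  0.1582 -0.0021] spin -0.66
```

Call:
apply_moves:
  increments:
    - [[-0.02,0.014,0,0],[-0.035,0.024,0,0],[-0.035,0.024,0,0],[-0.035,0.024,0,0],[-0.035,0.024,0,0]]

```text
t: 12.45
tcp_pos: [0.5179, -0.1725, 0.2529]
tool_rot: [0.754, 0.657, 0.004, -0.011]
force: [2.1, 0.5, -3.9]
finger_gap: 0.53
```

Call:
apply_moves:
  increments:
    - [[-0.035,0.024,0,-0.5],[-0.02,0.014,0,0],[-0.01,0.007,0,0],[0,0,0,0]]

```text
t: 12.85
tcp_pos: [0.5546, -0.2506, 0.2393]
tool_rot: [0.749, 0.662, 0.002, -0.016]
force: [-0.3, -0.4, -4.9]
finger_gap: 0.522
```

```bash
python3 to.py .56 -.25 .215 -8.7;python3 look.py wrist w8
```

```text
t 12.85 grasp [ 0.5536 -0.2491  0.1853] yaw -7.05 tilt [-0.0178  0.0269] gap 0.522 F [-0.3 -0.4 -4.9] q6 -0.5
tool d [ 0.0006  0.0058 -0.0298] spin 1.65
12.85 [ 0.5546 -0.2506  0.2393] yaw_y -7.05 toolz [-0.0178  0.0269 -0.9995] 0.5222542067089743 [-0.32 -0.37 -4.9 ]
```

View pics/w8.png

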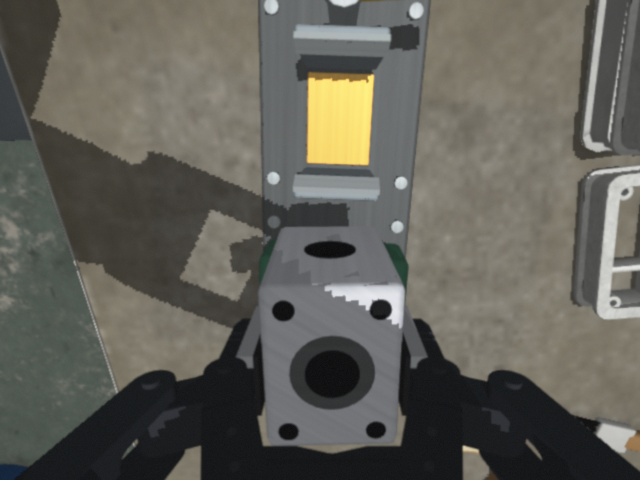

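Run:
```python
from h import *
im=cv2.imread('pics/w8.png')
cv2.imwrite('pics/w8c.png',cv2.resize(im[0:240,250:440],None,fx=2.5*1.0,fy=2.5,interpolation=cv2.INTER_CUBIC))
```

```text
(no output)
```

View pics/w8c.png

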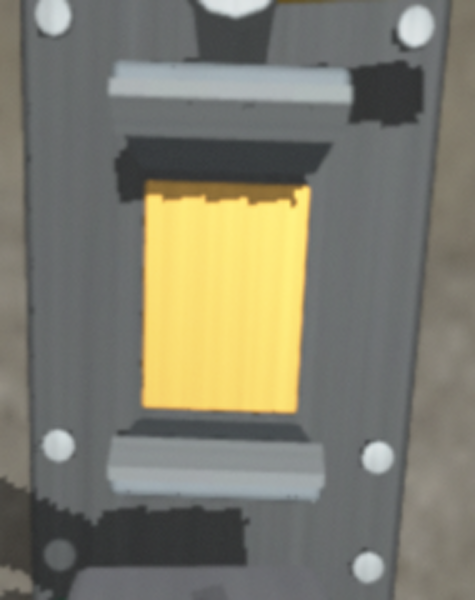

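Run:
```python
import pickle
from h import *
C,d,im,s=pickle.load(open('pics/w8.pkl','rb'))
f=lambda a:[((x+.5)/2.5-.5+250,(y+.5)/2.5-.5) for x,y in a]
def show(n,a,z):
    q=px2plane(C,f(a),z);e=np.roll(q,-1,0)-q
    print(n,q.mean(0).round(4),np.linalg.norm(e,axis=1).round(4),np.degrees(np.arctan2(e[:,1],e[:,0])).round(2))
show('pad',[(146,181),(309,186),(296,412),(142,408)],.016)
show('plate left edge',[(22,0),(30,500)],.012);show('right',[(449,0),(403,500)],.012)
show('bolts',[(53,15),(416,25),(377,457),(58,445)],.013)
# pad depth
P=cloud(C,d)
I=im.astype(int);m=(I[...,0]>190)&(I[...,1]>150)&(I[...,2]<140)&(abs(P[...,2]-.016)<.008)
q=P[m];print(m.sum(),q.mean(0),cv2.minAreaRect((q[:,:2]*1000).astype(np.float32)))
# cheeks top
m=(abs(P[...,2]-.086)<.002)&(abs(P[...,1]+.165)<.06)&(abs(P[...,0]-.565)<.05);q=P[m]
print(q.mean(0),cv2.minAreaRect((q[:,:2]*1000).astype(np.float32)))
```

```text
pad [ 0.5662 -0.1679  0.016 ] [0.0453 0.0615 0.0458 0.0618] [ -8.83 -98.75 171.6   80.8 ]
plate left edge [ 0.5107 -0.1523  0.012 ] [0.1349 0.1349] [-99.29  80.71]
right [ 0.6244 -0.1665  0.012 ] [0.1337 0.1337] [-98.66  81.34]
bolts [ 0.5683 -0.1542  0.013 ] [0.0971 0.1145 0.097  0.1141] [ -8.78 -99.1  170.97  80.97]
5347 [ 0.56625    -0.16871077  0.01669739] ((566.1640014648438, -168.0614776611328), (61.04933166503906, 45.72480010986328), 80.96878814697266)
[ 0.56751728 -0.16018011  0.08576167] ((566.592041015625, -164.5775909423828), (96.8678207397461, 49.934383392333984), 81.16248321533203)
```

```bash
cat > blk.py <<'E'
import sys,pickle
from h import *
n=sys.argv[1];px=eval(sys.argv[2])
C,d,im,s=pickle.load(open(f'pics/{n}.pkl','rb'))
R=Ro.from_quat(s['tool_rot']).as_matrix()
P=cloud(C,d)
pts=[]
for u,v in [(270,330),(395,335),(275,430),(388,420),(332,325),(332,425),(275,380),(392,380)]:
    pts.append(np.median(P[v-2:v+3,u-2:u+3].reshape(-1,3),0))
pts=np.array(pts);A=np.c_[pts[:,:2],np.ones(8)];c=np.linalg.lstsq(A,pts[:,2],rcond=None)[0]
print('block tilt (normal xy)',(-c[:2]).round(4),'top z',pts[:,2].mean().round(4))
z=pts[:,2].mean()
h=px2plane(C,px,z);e=np.roll(h,-1,0)-h
ctr=h.mean(0);nrm=np.array([-c[0],-c[1],1]);nrm/=np.linalg.norm(nrm)
print('top ctr',ctr.round(4),'centre',(ctr-.035*nrm).round(4),'bottom',(ctr-.07*nrm).round(4),'yaw',np.degrees(np.arctan2(e[:,1],e[:,0])).round(2))
print('in tool',(R.T@(ctr-s['tcp_pos'])).round(4))
E
python3 blk.py w8 "[(283,311),(380,310),(375,430),(288,431)]"; python3 blk.py w7 "[(283,311),(380,310),(375,430),(288,431)]"
```

```text
block tilt (normal xy) [ 0.0442 -0.0352] top z 0.2014
top ctr [ 0.5547 -0.2489  0.2014] centre [ 0.5532 -0.2477  0.1665] bottom [ 0.5516 -0.2465  0.1316] yaw [ -5.78 -97.27 174.87  83.19]
in tool [0.0007 0.0007 0.0378]
block tilt (normal xy) [ 0.0026 -0.0013] top z 0.2063
top ctr [4.458e-01 4.000e-04 2.063e-01] centre [4.457e-01 4.000e-04 1.713e-01] bottom [0.4456 0.0005 0.1363] yaw [  16.27  -73.59 -164.23  106.45]
in tool [0.0003 0.0008 0.0378]
```

Call:
apply_moves:
  increments:
    - [[0.02,0.001,-0.002,1],[0.02,0.001,-0.002,0.8],[0.02,0.001,-0.002,0],[0.02,0,0,0],[0,0,0,0]]

```text
t: 13.4
tcp_pos: [0.5609, -0.1582, 0.2427]
tool_rot: [0.757, 0.653, -0.0, -0.027]
force: [-0.2, 0.6, -5.4]
finger_gap: 0.524
```

```bash
python3 to.py .567 -.168 .175 -8.9;python3 look.py wrist w9;python3 blk.py w9 "[(283,311),(380,310),(375,430),(288,431)]"
```

```text
t 13.4 grasp [ 0.559  -0.156   0.1888] yaw -8.4 tilt [-0.0357  0.0402] gap 0.524 F [-0.2  0.6 -5.4] q6 -0.34
tool d [-0.0111  0.0102  0.013 ] spin 0.5
13.4 [ 0.5609 -0.1582  0.2427] yaw_y -8.4 toolz [-0.0357  0.0402 -0.9986] 0.5236803569180531 [-0.24  0.58 -5.44]
block tilt (normal xy) [ 0.0628 -0.047 ] top z 0.2049
top ctr [ 0.5603 -0.156   0.2049] centre [ 0.5581 -0.1544  0.17  ] bottom [ 0.5559 -0.1528  0.1351] yaw [ -6.6  -98.7  174.5   81.92]
in tool [0.0008 0.0006 0.0378]
```

View pics/w9.png

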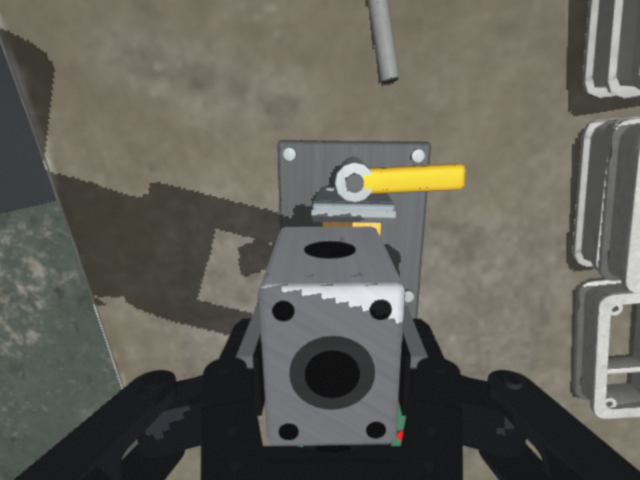

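Call:
apply_moves:
  increments:
    - [[-0.004,0.004,0.008,0.5],[-0.004,0.004,0.008,0],[-0.004,0.003,0.008,0]]

```text
t: 13.75
tcp_pos: [0.5688, -0.1719, 0.217]
tool_rot: [0.759, 0.65, -0.001, -0.026]
force: [-0.9, 0.1, -4.5]
finger_gap: 0.528
```

```bash
python3 to.py .567 -.168 .175 -8.9; python3 -c "
from station import manip
s=manip.sense();print(s['q'],s['qd'],s['tau'])"
```

```text
t 13.75 grasp [ 0.5669 -0.1699  0.1631] yaw -8.79 tilt [-0.0348  0.0375] gap 0.528 F [-0.9  0.1 -4.5] q6 -0.34
tool d [ 0.0022 -0.0007 -0.0118] spin 0.11
[-0.48784416  0.60788376  1.5655545   0.01984002  1.0165874  -0.34470219] [-0.05569403  0.16374817 -0.01423097 -0.00561007 -0.13894506 -0.05128394] [ 6.24182727e-01 -4.79112411e+01 -1.51753539e+01  1.04580307e-01
  3.97510054e-01  3.71060881e-02]
```

Call:
apply_moves:
  increments:
    - [[0,0,0,0],[0,0,0,0]]

```text
t: 13.95
tcp_pos: [0.5683, -0.1737, 0.2143]
tool_rot: [0.76, 0.649, -0.002, -0.027]
force: [0.4, 0.4, -5.2]
finger_gap: 0.526
```

```bash
python3 to.py .567 -.168 .175 -8.9
```

```text
t 13.95 grasp [ 0.5662 -0.1716  0.1604] yaw -8.92 tilt [-0.038  0.039] gap 0.526 F [ 0.4  0.4 -5.2] q6 -0.35
tool d [ 0.0042 -0.0004 -0.0144] spin -0.02
```

Call:
apply_moves:
  increments:
    - [[0,0,-0.03,0],[0,0,0,0]]

```text
t: 14.15
tcp_pos: [0.5693, -0.176, 0.2437]
tool_rot: [0.76, 0.649, -0.002, -0.028]
force: [1.3, -0.5, -4.1]
finger_gap: 0.533
```

```bash
python3 to.py .567 -.168 .175 -8.9
```

```text
t 14.15 grasp [ 0.5672 -0.1738  0.1897] yaw -9.01 tilt [-0.0394  0.0399] gap 0.533 F [ 1.3 -0.5 -4.1] q6 -0.34
tool d [ 0.0053 -0.0004  0.015 ] spin -0.11
```

Call:
apply_moves:
  increments:
    - [[0,-0.04,0,0],[0,0,0,0]]

```text
t: 14.35
tcp_pos: [0.5271, -0.169, 0.2434]
tool_rot: [0.76, 0.649, -0.003, -0.03]
force: [0.2, 2.0, -5.1]
finger_gap: 0.531
```

```bash
python3 to.py .567 -.168 .175 -8.9
```

```text
t 14.35 grasp [ 0.5247 -0.1667  0.1895] yaw -9.01 tilt [-0.0434  0.042 ] gap 0.531 F [ 0.2  2.  -5.1] q6 -0.37
tool d [0.0049 0.0426 0.0126] spin -0.11
```

Call:
apply_moves:
  increments:
    - [[0,0.01,0,0],[0,0.01,0,0],[0,0.01,0,0],[0,0.01,0,0],[0,0,0,0]]

```text
t: 14.85
tcp_pos: [0.571, -0.1764, 0.2396]
tool_rot: [0.761, 0.648, -0.002, -0.029]
force: [-0.7, -0.4, -4.7]
finger_gap: 0.528
```

```bash
python3 to.py .567 -.168 .175 -8.9
```

```text
t 14.85 grasp [ 0.5688 -0.1742  0.1857] yaw -9.07 tilt [-0.0416  0.0415] gap 0.528 F [-0.7 -0.4 -4.7] q6 -0.34
tool d [ 0.0055 -0.0022  0.011 ] spin -0.17
```

Call:
apply_moves:
  increments:
    - [[0,0,-0.015,0],[0,0,-0.015,0],[0,0,-0.015,0],[0,0,-0.015,0],[0,0,0,0]]

```text
t: 15.35
tcp_pos: [0.575, -0.1786, 0.2988]
tool_rot: [0.76, 0.649, -0.004, -0.032]
force: [0.7, -0.4, -4.6]
finger_gap: 0.528
```

```bash
python3 to.py .567 -.168 .175 -8.9
```

```text
t 15.35 grasp [ 0.5725 -0.1762  0.2449] yaw -8.94 tilt [-0.0466  0.0435] gap 0.528 F [ 0.7 -0.4 -4.6] q6 -0.34
tool d [ 0.0048 -0.003   0.0703] spin -0.04
```

Call:
apply_moves:
  increments:
    - [[0,0,0.045,0],[0,0,0,0],[0,0,0,0],[0,0,0,0]]

```text
t: 15.75
tcp_pos: [0.5739, -0.1768, 0.2535]
tool_rot: [0.76, 0.649, -0.003, -0.031]
force: [-0.4, 0.3, -4.0]
finger_gap: 0.528
```

```bash
python3 to.py .567 -.168 .175 -8.9
```

```text
t 15.75 grasp [ 0.5715 -0.1745  0.1996] yaw -8.91 tilt [-0.0455  0.0426] gap 0.528 F [-0.4  0.3 -4. ] q6 -0.34
tool d [ 0.0048 -0.0041  0.025 ] spin -0.01
```

Call:
apply_moves:
  increments:
    - [[0,0,0.008,0],[0,0,0.008,0],[0,0,0.008,0],[0,0,0.008,0],[0,0,0,0]]

```text
t: 16.25
tcp_pos: [0.574, -0.1762, 0.2222]
tool_rot: [0.76, 0.649, -0.002, -0.028]
force: [-1.1, 0.2, -5.8]
finger_gap: 0.528
```

```bash
python3 to.py .567 -.168 .175 -8.9
```

```text
t 16.25 grasp [ 0.5719 -0.1741  0.1683] yaw -8.92 tilt [-0.0399  0.0397] gap 0.528 F [-1.1  0.2 -5.8] q6 -0.34
tool d [ 0.0055 -0.006  -0.0063] spin -0.02
```

```bash
python3 look.py wrist w10;python3 blk.py w10 "[(283,311),(380,310),(375,430),(288,431)]"
```

```text
16.25 [ 0.574  -0.1762  0.2222] yaw_y -8.92 toolz [-0.0399  0.0397 -0.9984] 0.5275890635861716 [-1.07  0.19 -5.75]
block tilt (normal xy) [ 0.0672 -0.0494] top z 0.1843
top ctr [ 0.5732 -0.1741  0.1843] centre [ 0.5709 -0.1724  0.1494] bottom [ 0.5685 -0.1707  0.1145] yaw [ -6.99 -99.2  174.22  81.39]
in tool [0.0007 0.0006 0.0379]
```

View pics/w10.png

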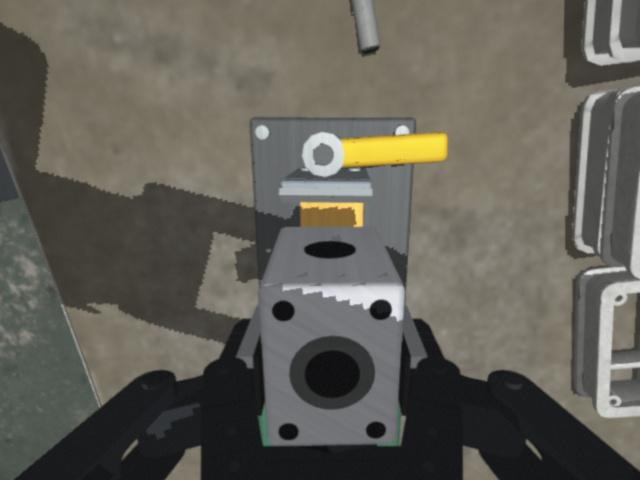

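Call:
apply_moves:
  increments:
    - [[0,0,-0.05,0],[0,0,-0.05,0],[0,0,-0.05,0],[0,0,0,0]]

```text
t: 16.7
tcp_pos: [0.5806, -0.1826, 0.3747]
tool_rot: [0.76, 0.649, -0.003, -0.031]
force: [1.3, -0.4, -4.2]
finger_gap: 0.53
```

```bash
python3 to.py .567 -.168 .175 -8.9
```

```text
t 16.7 grasp [ 0.5782 -0.1804  0.3208] yaw -8.92 tilt [-0.0448  0.0423] gap 0.53 F [ 1.3 -0.4 -4.2] q6 -0.34
tool d [ 0.0054 -0.0055  0.1465] spin -0.02
```

Call:
apply_moves:
  increments:
    - [[0,0,0.006,0],[0,0,0.006,0],[0,0,0.006,0],[0,0,0.006,0],[0,0,0.006,0]]

```text
t: 17.2
tcp_pos: [0.5765, -0.1798, 0.3381]
tool_rot: [0.76, 0.649, -0.005, -0.035]
force: [-0.5, -0.1, -4.6]
finger_gap: 0.533
```

```bash
python3 to.py .567 -.168 .175 -8.9
```

```text
t 17.2 grasp [ 0.5737 -0.1773  0.2843] yaw -8.91 tilt [-0.0523  0.0463] gap 0.533 F [-0.5 -0.1 -4.6] q6 -0.34
tool d [ 0.0041 -0.0016  0.1098] spin -0.01
```

Call:
apply_moves:
  increments:
    - [[0,0,0.006,0],[0,0,0.006,0],[0,0,0.006,0],[0,0,0.006,0],[0,0,0.006,0]]

```text
t: 17.7
tcp_pos: [0.574, -0.1779, 0.3026]
tool_rot: [0.76, 0.649, -0.006, -0.037]
force: [-0.4, -0.5, -5.5]
finger_gap: 0.527
```

```bash
python3 to.py .567 -.168 .175 -8.9
```

```text
t 17.7 grasp [ 0.5709 -0.1753  0.2488] yaw -8.9 tilt [-0.0571  0.0488] gap 0.527 F [-0.4 -0.5 -5.5] q6 -0.34
tool d [ 0.0037 -0.0003  0.0741] spin -0.0
```

Call:
apply_moves:
  increments:
    - [[0.002,-0.002,0.045,0],[0,0,0.02,0],[0,0,0,0]]

```text
t: 18.0
tcp_pos: [0.5699, -0.1731, 0.2367]
tool_rot: [0.76, 0.649, -0.005, -0.035]
force: [-0.6, -0.4, -4.0]
finger_gap: 0.529
```

```bash
python3 to.py .5675 -.170 .08 -8.9
```

```text
t 18.0 grasp [ 0.567  -0.1706  0.1829] yaw -8.92 tilt [-0.0526  0.0464] gap 0.529 F [-0.6 -0.4 -4. ] q6 -0.34
tool d [-0.0032  0.0065  0.1026] spin -0.02
```

Call:
apply_moves:
  increments:
    - [[0,0,-0.05,0],[0,0,0,0],[0,0,-0.05,0],[0,0,0,0]]

```text
t: 18.4
tcp_pos: [0.5756, -0.178, 0.3317]
tool_rot: [0.76, 0.649, -0.005, -0.035]
force: [2.9, -1.5, -3.3]
finger_gap: 0.529
```

```bash
python3 to.py .5675 -.170 .08 -8.9
```

```text
t 18.4 grasp [ 0.5728 -0.1755  0.2778] yaw -8.92 tilt [-0.0525  0.0464] gap 0.529 F [ 2.9 -1.5 -3.3] q6 -0.34
tool d [-0.0029  0.0056  0.1978] spin -0.02
```

Call:
apply_moves:
  increments:
    - [[0,0,0.025,0],[0,0,0.025,0],[0,0,0.025,0],[0,0,0.025,0]]

```text
t: 18.8
tcp_pos: [0.5747, -0.1756, 0.2373]
tool_rot: [0.76, 0.649, -0.001, -0.025]
force: [-0.7, -0.6, -5.0]
finger_gap: 0.531
```

```bash
python3 to.py .5675 -.170 .08 -8.9
```

```text
t 18.8 grasp [ 0.5729 -0.1736  0.1834] yaw -8.94 tilt [-0.0336  0.0363] gap 0.531 F [-0.7 -0.6 -5. ] q6 -0.34
tool d [-0.0005 -0.0018  0.1035] spin -0.04
```

Call:
apply_moves:
  increments:
    - [[0,-0.002,-0.05,0],[0,0,0,0],[0,-0.002,-0.05,0],[0,0,0,0]]

```text
t: 19.2
tcp_pos: [0.5724, -0.1778, 0.3164]
tool_rot: [0.76, 0.649, -0.007, -0.04]
force: [2.9, -1.1, -3.3]
finger_gap: 0.529
```

Call:
apply_moves:
  increments:
    - [[0,0,0.025,0],[0,0,0.025,0],[0,0,0.025,0],[0,0,0.025,0]]

```text
t: 19.6
tcp_pos: [0.5686, -0.174, 0.219]
tool_rot: [0.76, 0.649, -0.004, -0.032]
force: [-0.2, 0.3, -4.7]
finger_gap: 0.524
```

Call:
apply_moves:
  increments:
    - [[0,-0.001,-0.05,0],[0,0,0,0],[0,-0.001,-0.05,0],[0,0,0,0]]

```text
t: 20.0
tcp_pos: [0.568, -0.1764, 0.2969]
tool_rot: [0.76, 0.648, -0.01, -0.049]
force: [2.3, -0.8, -3.3]
finger_gap: 0.528
```

```bash
python3 to.py .5675 -.170 .08 -8.9
```

```text
t 20.0 grasp [ 0.5638 -0.1731  0.2431] yaw -8.93 tilt [-0.0787  0.0604] gap 0.528 F [ 2.3 -0.8 -3.3] q6 -0.34
tool d [-0.004   0.0174  0.1622] spin -0.03
```

Call:
apply_moves:
  increments:
    - [[0,0,0.025,0],[0,0,0.025,0],[0,0,0.025,0],[0,0,0.025,0]]

```text
t: 20.4
tcp_pos: [0.5614, -0.171, 0.1989]
tool_rot: [0.76, 0.649, -0.008, -0.041]
force: [1.0, -0.7, -4.3]
finger_gap: 0.527
```

```bash
python3 to.py .5675 -.170 .08 -8.9;  python3 look.py wrist w11;python3 blk.py w11 "[(283,311),(380,310),(375,430),(288,431)]"
```

```text
t 20.4 grasp [ 0.5579 -0.1682  0.1451] yaw -8.96 tilt [-0.0654  0.0532] gap 0.527 F [ 1.  -0.7 -4.3] q6 -0.34
tool d [-0.003   0.0145  0.0641] spin -0.06
20.4 [ 0.5614 -0.171   0.1989] yaw_y -8.96 toolz [-0.0654  0.0532 -0.9964] 0.5270328698772727 [ 0.96 -0.7  -4.27]
block tilt (normal xy) [ 0.0878 -0.0667] top z 0.1611
top ctr [ 0.5596 -0.1683  0.1611] centre [ 0.5566 -0.166   0.1264] bottom [ 0.5535 -0.1637  0.0916] yaw [ -6.33 -99.32 175.48  81.43]
in tool [0.0008 0.0005 0.0379]
```

Call:
apply_moves:
  increments:
    - [[0,0,0,0],[0,0,0,0],[0,0.01,-0.05,0],[0,0,0,0],[0,0,0,0]]

```text
t: 20.95
tcp_pos: [0.5719, -0.1738, 0.2458]
tool_rot: [0.76, 0.648, -0.009, -0.045]
force: [-0.4, 0.2, -5.7]
finger_gap: 0.529
```

```bash
python3 to.py .5675 -.170 .08 -8.9
```

```text
t 20.95 grasp [ 0.5679 -0.1708  0.192 ] yaw -8.95 tilt [-0.0726  0.0571] gap 0.529 F [-0.4  0.2 -5.7] q6 -0.34
tool d [-0.0044  0.0085  0.1116] spin -0.05
```

Call:
apply_moves:
  increments:
    - [[0,0,-0.05,0],[0,0,0,0],[0,0,-0.05,0],[0,0,0,0],[0,0,0,0]]

```text
t: 21.45
tcp_pos: [0.5773, -0.1786, 0.3398]
tool_rot: [0.76, 0.648, -0.008, -0.044]
force: [0.3, -0.0, -6.0]
finger_gap: 0.526
```

```bash
python3 to.py .5675 -.170 .08 -8.9
```

```text
t 21.45 grasp [ 0.5735 -0.1756  0.286 ] yaw -8.97 tilt [-0.0692  0.0553] gap 0.526 F [ 0.3 -0.  -6. ] q6 -0.34
tool d [-0.0045  0.0091  0.2059] spin -0.07
```

Call:
apply_moves:
  increments:
    - [[0,0,0.025,0],[0,0,0.025,0],[0,0,0.025,0],[0,0,0.025,0],[0,0,0,0]]

```text
t: 21.95
tcp_pos: [0.5679, -0.1717, 0.2336]
tool_rot: [0.76, 0.648, -0.009, -0.045]
force: [-1.4, 1.1, -4.0]
finger_gap: 0.529
```

```bash
python3 to.py .5675 -.170 .08 -8.9
```

```text
t 21.95 grasp [ 0.564  -0.1687  0.1799] yaw -8.97 tilt [-0.0714  0.0565] gap 0.529 F [-1.4  1.1 -4. ] q6 -0.34
tool d [-0.0052  0.0116  0.0991] spin -0.07
```

Call:
apply_moves:
  increments:
    - [[0,0,0,0],[0,0,0,0]]

```text
t: 22.15
tcp_pos: [0.5676, -0.1716, 0.2331]
tool_rot: [0.76, 0.648, -0.009, -0.046]
force: [0.3, -0.0, -4.6]
finger_gap: 0.529
```

```bash
python3 to.py .5675 -.170 .08 -8.9
```

```text
t 22.15 grasp [ 0.5637 -0.1685  0.1793] yaw -8.97 tilt [-0.0731  0.0574] gap 0.529 F [ 0.3 -0.  -4.6] q6 -0.34
tool d [-0.0054  0.0121  0.0985] spin -0.07
```

Call:
apply_moves:
  increments:
    - [[0,0.006,-0.025,0],[0,0.006,-0.025,0],[0,0,-0.025,0],[0,0,-0.025,0]]

```text
t: 22.55
tcp_pos: [0.5867, -0.1791, 0.3351]
tool_rot: [0.76, 0.648, -0.01, -0.047]
force: [-0.4, -0.4, -4.7]
finger_gap: 0.531
```

```bash
python3 to.py .5675 -.170 .08 -8.9
```

```text
t 22.55 grasp [ 0.5826 -0.1759  0.2814] yaw -8.97 tilt [-0.0754  0.0586] gap 0.531 F [-0.4 -0.4 -4.7] q6 -0.33
tool d [-0.0059  0.0011  0.2019] spin -0.07
```

Call:
apply_moves:
  increments:
    - [[0,0,0.05,0],[0,0,0,0],[0,0,0,0]]

```text
t: 22.85
tcp_pos: [0.5882, -0.1788, 0.2955]
tool_rot: [0.76, 0.649, -0.005, -0.036]
force: [1.2, -1.0, -3.9]
finger_gap: 0.524
```

```bash
python3 to.py .5675 -.170 .08 -8.9
```

```text
t 22.85 grasp [ 0.5853 -0.1763  0.2417] yaw -9.0 tilt [-0.0541  0.0476] gap 0.524 F [ 1.2 -1.  -3.9] q6 -0.33
tool d [-0.0028 -0.0087  0.1625] spin -0.1
```

Call:
apply_moves:
  increments:
    - [[0,-0.003,-0.02,0],[0,-0.003,-0.025,0],[0,0,-0.025,0],[0,0,0.05,0],[0,0,0,0]]

```text
t: 23.35
tcp_pos: [0.5854, -0.1801, 0.328]
tool_rot: [0.76, 0.649, -0.003, -0.029]
force: [-4.0, 1.4, -7.4]
finger_gap: 0.525
```

Call:
apply_moves:
  increments:
    - [[0,0,0,0],[0,-0.003,-0.02,0],[0,0,-0.025,0],[0,0,-0.025,0],[0,0,0.05,0]]

```text
t: 23.85
tcp_pos: [0.5925, -0.1854, 0.3716]
tool_rot: [0.761, 0.649, 0.005, -0.01]
force: [2.2, -2.1, -4.2]
finger_gap: 0.527
```

Call:
apply_moves:
  increments:
    - [[0,0,0,0],[0,0,0,0]]

```text
t: 24.05
tcp_pos: [0.5891, -0.1835, 0.3696]
tool_rot: [0.76, 0.649, 0.003, -0.016]
force: [1.5, -1.2, -3.5]
finger_gap: 0.53
```

```bash
python3 to.py .5675 -.170 .08 -8.9
```

```text
t 24.05 grasp [ 0.5882 -0.1821  0.3156] yaw -9.0 tilt [-0.0166  0.0274] gap 0.53 F [ 1.5 -1.2 -3.5] q6 -0.34
tool d [ 0.0029 -0.0174  0.2362] spin -0.1
```

Call:
apply_moves:
  increments:
    - [[0,-0.005,-0.02,0],[0,-0.005,-0.025,0],[0,0,-0.025,0],[0,0,0.05,0],[0,0,0,0]]

```text
t: 24.55
tcp_pos: [0.5805, -0.1831, 0.4026]
tool_rot: [0.76, 0.649, 0.004, -0.012]
force: [-3.7, 2.1, -8.6]
finger_gap: 0.531
```

Call:
apply_moves:
  increments:
    - [[0,0,0,0],[0,0,0,0]]

```text
t: 24.75
tcp_pos: [0.5824, -0.1842, 0.4079]
tool_rot: [0.76, 0.65, 0.005, -0.008]
force: [-0.4, 0.5, -5.7]
finger_gap: 0.532
```

```bash
python3 to.py .5675 -.170 .08 -8.9
```

```text
t 24.75 grasp [ 0.5823 -0.1831  0.3539] yaw -8.98 tilt [-0.0023  0.0194] gap 0.532 F [-0.4  0.5 -5.7] q6 -0.34
tool d [ 0.0055 -0.0152  0.2741] spin -0.08
```

Call:
apply_moves:
  increments:
    - [[0,-0.01,0.05,0],[0,0,0,0],[0,0,0.05,0],[0,0,0,0],[0,0,0,0]]

```text
t: 25.25
tcp_pos: [0.5776, -0.1834, 0.3251]
tool_rot: [0.76, 0.65, 0.008, -0.003]
force: [0.8, -1.3, -3.8]
finger_gap: 0.529
```

```bash
python3 to.py .5675 -.170 .08 -8.9
```

```text
t 25.25 grasp [ 0.578  -0.1826  0.2711] yaw -8.96 tilt [0.0082 0.014 ] gap 0.529 F [ 0.8 -1.3 -3.8] q6 -0.35
tool d [ 0.008  -0.0135  0.1912] spin -0.06
```

Call:
apply_moves:
  increments:
    - [[0.009,-0.012,0.04,0],[0,0,0,0],[0,0,0.04,0],[0,0,0,0],[0,0,0,0]]

```text
t: 25.75
tcp_pos: [0.5814, -0.1786, 0.2618]
tool_rot: [0.76, 0.65, 0.014, 0.014]
force: [0.6, 0.2, -4.1]
finger_gap: 0.525
```

```bash
python3 to.py .567 -.1685 .07 -8.9;python3 look.py wrist w12;python3 blk.py w12 "[(283,311),(380,310),(375,430),(288,431)]"
```

```text
t 25.75 grasp [ 0.5835 -0.1787  0.2079] yaw -8.91 tilt [ 0.0394 -0.0027] gap 0.525 F [ 0.6  0.2 -4.1] q6 -0.34
tool d [ 0.0071 -0.0233  0.1371] spin -0.01
25.75 [ 0.5814 -0.1786  0.2618] yaw_y -8.91 toolz [ 0.0394 -0.0027 -0.9992] 0.5246875210117216 [ 0.58  0.24 -4.06]
block tilt (normal xy) [-0.008  -0.0015] top z 0.2241
top ctr [ 0.5838 -0.1782  0.2241] centre [ 0.5841 -0.1781  0.1891] bottom [ 0.5844 -0.1781  0.1541] yaw [ -9.41 -98.97 169.81  81.15]
in tool [0.0006 0.0009 0.0378]
```

View pics/w12.png

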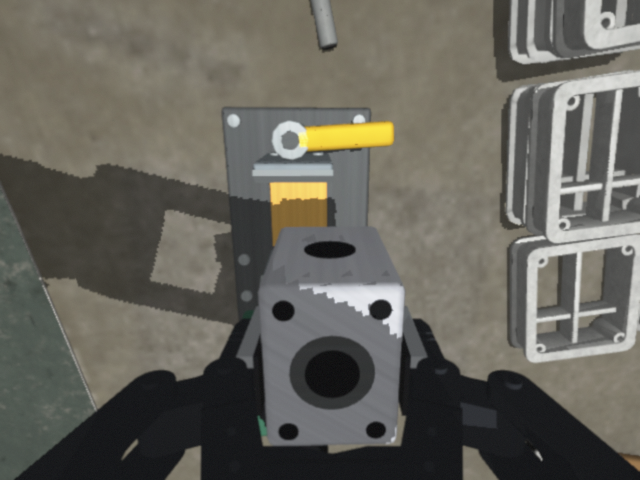

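Call:
apply_moves:
  increments:
    - [[0.0035,-0.009,0,0],[0.0035,-0.009,0,0],[0,0,0,0],[0,0,0,0]]

```text
t: 26.2
tcp_pos: [0.5649, -0.169, 0.2683]
tool_rot: [0.76, 0.65, 0.016, 0.018]
force: [0.6, 0.5, -4.9]
finger_gap: 0.528
```

```bash
python3 to.py .566 -.1685 .08 -8.9
```

```text
t 26.2 grasp [ 0.5675 -0.1693  0.2144] yaw -8.9 tilt [ 0.048  -0.0074] gap 0.528 F [ 0.6  0.5 -4.9] q6 -0.34
tool d [ 0.0006 -0.0081  0.1341] spin -0.0
```

Call:
apply_moves:
  increments:
    - [[0,-0.001,0.01,0],[0,-0.001,0.01,0],[0,-0.001,0.01,0],[0,-0.001,0.01,0],[0,0,0.01,0]]

```text
t: 26.7
tcp_pos: [0.5639, -0.1691, 0.2153]
tool_rot: [0.76, 0.65, 0.016, 0.02]
force: [-0.5, -0.3, -4.5]
finger_gap: 0.525
```

Call:
apply_moves:
  increments:
    - [[0,0,0,0],[0,0,0,0]]

```text
t: 26.9
tcp_pos: [0.563, -0.1687, 0.2121]
tool_rot: [0.76, 0.65, 0.015, 0.017]
force: [0.5, -0.3, -4.6]
finger_gap: 0.529
```

```bash
python3 to.py .566 -.1685 .07 -8.9;python3 look.py wrist w13;python3 blk.py w13 "[(283,311),(380,310),(375,430),(288,431)]"
```

```text
t 26.9 grasp [ 0.5654 -0.169   0.1581] yaw -8.92 tilt [ 0.0456 -0.0061] gap 0.529 F [ 0.5 -0.3 -4.6] q6 -0.34
tool d [ 0.0005 -0.0036  0.0881] spin -0.02
26.9 [ 0.563  -0.1687  0.2121] yaw_y -8.92 toolz [ 0.0456 -0.0061 -0.9989] 0.5285741458809149 [ 0.52 -0.31 -4.63]
block tilt (normal xy) [-0.0221  0.0007] top z 0.1744
top ctr [ 0.5657 -0.1684  0.1744] centre [ 0.5665 -0.1684  0.1394] bottom [ 0.5672 -0.1685  0.1044] yaw [ -9.61 -98.95 169.45  81.14]
in tool [0.0007 0.0009 0.0378]
```

View pics/w13.png

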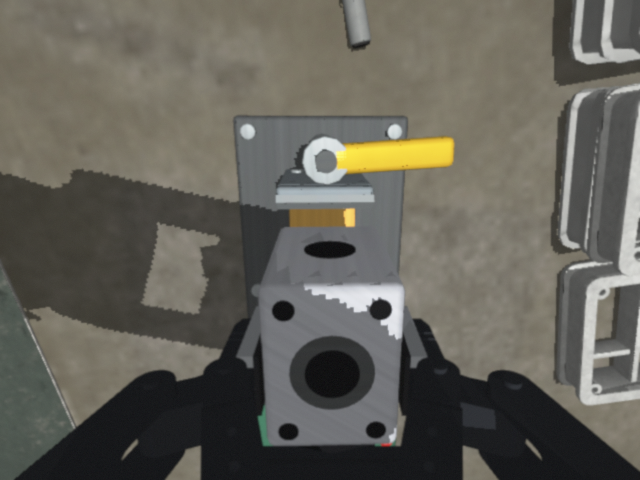

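Call:
apply_moves:
  increments:
    - [[0,-0.0005,0.008,0],[0,-0.0005,0.008,0],[0,-0.0005,0.008,0],[0,0,0,0]]

```text
t: 27.35
tcp_pos: [0.5632, -0.1689, 0.1872]
tool_rot: [0.76, 0.65, 0.016, 0.018]
force: [-0.3, -0.3, -4.5]
finger_gap: 0.525
```

```bash
python3 to.py .5655 -.1687 .07 -8.9;python3 look.py wrist w14;python3 blk.py w14 "[(283,311),(380,310),(375,430),(288,431)]"
```

```text
t 27.35 grasp [ 0.5658 -0.1693  0.1332] yaw -8.91 tilt [ 0.0478 -0.0073] gap 0.525 F [-0.3 -0.3 -4.5] q6 -0.35
tool d [ 0.0005 -0.0034  0.0631] spin -0.01
27.35 [ 0.5632 -0.1689  0.1872] yaw_y -8.91 toolz [ 0.0478 -0.0073 -0.9988] 0.5254364714312098 [-0.29 -0.32 -4.51]
block tilt (normal xy) [-0.024  -0.0009] top z 0.1494
top ctr [ 0.566  -0.1687  0.1494] centre [ 0.5668 -0.1687  0.1144] bottom [ 0.5677 -0.1687  0.0794] yaw [ -9.68 -98.94 169.32  81.13]
in tool [0.0006 0.0009 0.0379]
```

View pics/w14.png

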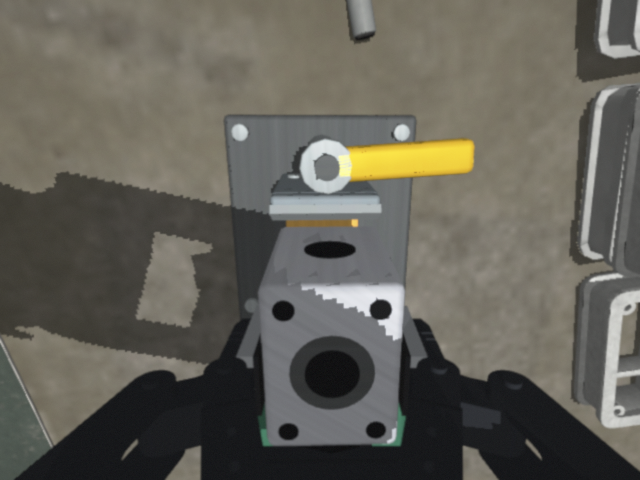

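Call:
apply_moves:
  increments:
    - [[0.001,-0.002,0.008,0],[0,-0.0005,0.008,0],[0,-0.0005,0.008,0],[0,0,0,0]]

```text
t: 27.8
tcp_pos: [0.5621, -0.1679, 0.162]
tool_rot: [0.76, 0.65, 0.016, 0.019]
force: [-0.8, 0.9, -4.5]
finger_gap: 0.528
```

```bash
python3 to.py .5645 -.168 .07 -8.9
```

```text
t 27.8 grasp [ 0.5648 -0.1683  0.108 ] yaw -8.9 tilt [ 0.0498 -0.0083] gap 0.528 F [-0.8  0.9 -4.5] q6 -0.35
tool d [ 0.0003 -0.0023  0.038 ] spin -0.0
```

Call:
apply_moves:
  increments:
    - [[0,-0.0005,0.008,0],[0,-0.0005,0.008,0],[0,-0.0005,0.008,0],[0,0,0,0]]

```text
t: 28.2
tcp_pos: [0.5621, -0.168, 0.1356]
tool_rot: [0.76, 0.65, 0.016, 0.019]
force: [-0.2, 0.4, -5.8]
finger_gap: 0.525
```

```bash
python3 to.py .5645 -.168 .07 -8.9
```

```text
t 28.2 grasp [ 0.5648 -0.1684  0.0817] yaw -8.91 tilt [ 0.05   -0.0084] gap 0.525 F [-0.2  0.4 -5.8] q6 -0.35
tool d [ 0.0004 -0.0009  0.0117] spin -0.01
```

Call:
apply_moves:
  increments:
    - [[0,-0.0005,0.006,0],[0,0,0.002,0],[0,0,0,0]]

```text
t: 28.5
tcp_pos: [0.5623, -0.1681, 0.1268]
tool_rot: [0.76, 0.65, 0.016, 0.02]
force: [0.7, 0.9, -4.5]
finger_gap: 0.531
```

Call:
apply_moves:
  increments:
    - [[0,0,0.002,0],[0,0,0,0]]

```text
t: 28.7
tcp_pos: [0.5627, -0.1683, 0.1252]
tool_rot: [0.76, 0.65, 0.017, 0.02]
force: [0.5, 0.4, -4.2]
finger_gap: 0.528
```

```bash
python3 to.py .5645 -.168 .07 -8.9;python3 look.py wrist w15;python3 blk.py w15 "[(283,311),(380,310),(375,430),(288,431)]"
```

```text
t 28.7 grasp [ 0.5655 -0.1688  0.0713] yaw -8.91 tilt [ 0.0514 -0.0092] gap 0.528 F [ 0.5  0.4 -4.2] q6 -0.35
tool d [ 0.0007 -0.0012  0.0012] spin -0.01
28.7 [ 0.5627 -0.1683  0.1252] yaw_y -8.91 toolz [ 0.0514 -0.0092 -0.9986] 0.5275907360230498 [ 0.48  0.43 -4.16]
block tilt (normal xy) [-0.0256 -0.0004] top z 0.0874
top ctr [ 0.5657 -0.1682  0.0874] centre [ 0.5666 -0.1682  0.0525] bottom [ 0.5675 -0.1682  0.0175] yaw [ -9.8  -98.93 169.1   81.13]
in tool [0.0006 0.0009 0.0378]
```

Call:
apply_moves:
  increments:
    - [[0,0,0.0015,0],[0,0,0,0]]

```text
t: 28.95
tcp_pos: [0.5631, -0.1684, 0.1254]
tool_rot: [0.76, 0.65, 0.017, 0.021]
force: [0.4, 0.1, -4.1]
finger_gap: 0.527
```

```bash
python3 to.py .5645 -.168 .07 -8.9
```

```text
t 28.95 grasp [ 0.5659 -0.1689  0.0715] yaw -8.89 tilt [ 0.0525 -0.0098] gap 0.527 F [ 0.4  0.1 -4.1] q6 -0.35
tool d [ 0.0007 -0.0016  0.0014] spin 0.01
```

Call:
apply_moves:
  increments:
    - [[0,-0.001,0.0035,0],[0,0,0,0]]

```text
t: 29.15
tcp_pos: [0.5636, -0.1686, 0.1259]
tool_rot: [0.759, 0.65, 0.018, 0.023]
force: [0.3, 0.5, -5.2]
finger_gap: 0.524
```

```bash
python3 to.py .5645 -.168 .07 -8.9
```

```text
t 29.15 grasp [ 0.5666 -0.1692  0.072 ] yaw -8.88 tilt [ 0.0566 -0.0115] gap 0.524 F [ 0.3  0.5 -5.2] q6 -0.35
tool d [ 0.0009 -0.0024  0.0019] spin 0.02
```

Call:
apply_moves:
  increments:
    - [[0,-0.002,0.006,0],[0,0,0,0]]

```text
t: 29.35
tcp_pos: [0.5645, -0.1691, 0.1265]
tool_rot: [0.759, 0.65, 0.02, 0.027]
force: [0.5, -0.2, -5.3]
finger_gap: 0.528
```

```bash
python3 to.py .5645 -.168 .07 -8.9
```

```text
t 29.35 grasp [ 0.5679 -0.1699  0.0726] yaw -8.87 tilt [ 0.0642 -0.0148] gap 0.528 F [ 0.5 -0.2 -5.3] q6 -0.35
tool d [ 0.0014 -0.0038  0.0023] spin 0.03
```

```bash
python3 -c "
from station import manip
s=manip.sense();print(s['q'],s['qd'],s['tau'],s['force'],s['ft_torque'])"; python3 look.py wrist w16;python3 look.py side s16;python3 look.py scene c16;python3 blk.py w16 "[(283,311),(380,310),(375,430),(288,431)]"
```

```text
[-0.48721748  0.71681863  1.69156961  0.02743045  0.66964441 -0.35316018] [ 0.00224819 -0.03822206 -0.02079583  0.00308626  0.02558773 -0.00029529] [ 7.89082912e-02 -4.85798192e+01 -1.14916366e+01  7.39359995e-02
 -2.41807792e-01  7.45923953e-04] [ 0.48621761 -0.17560775 -5.34843873] [-0.01254494  0.10090668  0.00710272]
29.35 [ 0.5645 -0.1691  0.1265] yaw_y -8.87 toolz [ 0.0642 -0.0148 -0.9978] 0.5276338876312853 [ 0.49 -0.18 -5.35]
29.4 [ 0.5648 -0.1694  0.1263] yaw_y -8.88 toolz [ 0.0652 -0.0153 -0.9978] 0.5312118473828157 [ 0.11 -0.12 -4.01]
29.45 [ 0.5644 -0.1692  0.1253] yaw_y -8.88 toolz [ 0.0638 -0.0147 -0.9979] 0.5273269976744058 [ 0.35 -0.48 -5.1 ]
block tilt (normal xy) [-0.0374  0.0097] top z 0.0887
top ctr [ 0.5679 -0.1692  0.0887] centre [ 0.5692 -0.1696  0.0538] bottom [ 0.5705 -0.1699  0.0188] yaw [-10.19 -98.86 168.38  81.13]
in tool [0.0006 0.0009 0.0379]
```

View pics/w16.png

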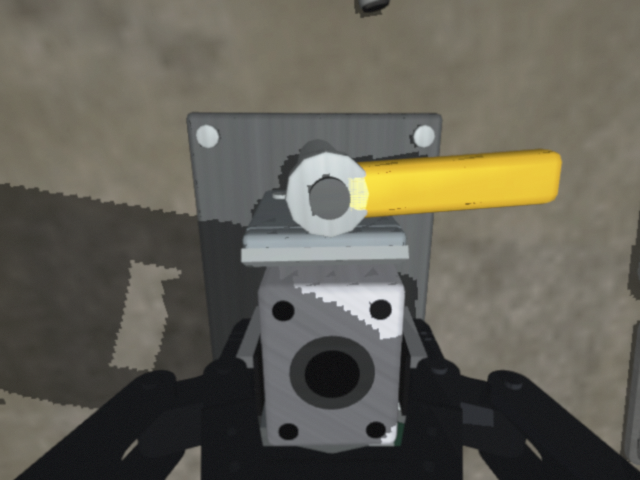

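View pics/s16.png

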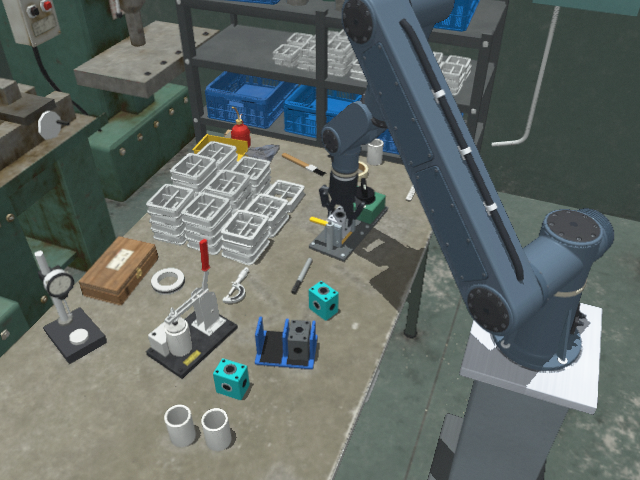

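View pics/c16.png

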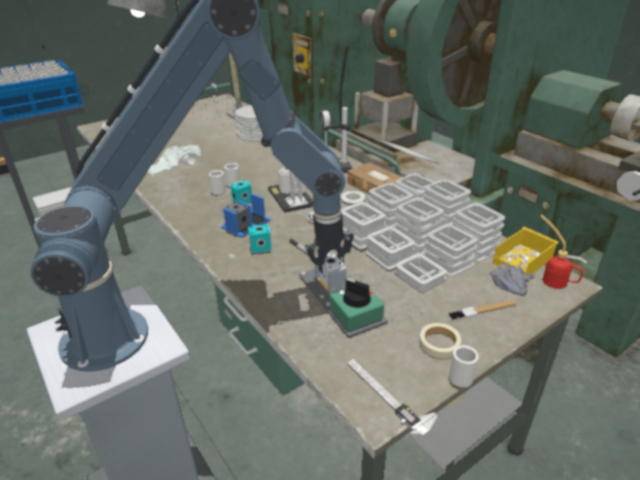

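Call:
apply_moves:
  increments:
    - [[0.0015,-0.005,0.008,0]]

```text
t: 29.6
tcp_pos: [0.5638, -0.1691, 0.1247]
tool_rot: [0.759, 0.65, 0.021, 0.031]
force: [-12.5, 4.7, 103.6]
finger_gap: 0.528
```

```bash
python3 to.py .5645 -.168 .07 -8.9
```

```text
t 29.6 grasp [ 0.5677 -0.1701  0.0708] yaw -8.86 tilt [ 0.0721 -0.0192] gap 0.528 F [-12.5   4.7 103.6] q6 -0.35
tool d [ 0.0016 -0.0036  0.0005] spin 0.04
```

Call:
apply_moves:
  increments:
    - [[0,0,-0.002,0]]

```text
t: 29.7
tcp_pos: [0.5642, -0.1694, 0.129]
tool_rot: [0.759, 0.65, 0.022, 0.032]
force: [-0.3, 0.3, -6.4]
finger_gap: 0.528
```

```bash
python3 to.py .5645 -.168 .07 -8.9
```

```text
t 29.7 grasp [ 0.5682 -0.1705  0.0751] yaw -8.85 tilt [ 0.0749 -0.0207] gap 0.528 F [-0.3  0.3 -6.4] q6 -0.35
tool d [ 0.0019 -0.0045  0.0048] spin 0.05
```

Call:
apply_moves:
  increments:
    - [[0.002,-0.006,0,0],[0,0,0,0]]

```text
t: 29.9
tcp_pos: [0.5579, -0.1662, 0.1279]
tool_rot: [0.759, 0.65, 0.022, 0.032]
force: [-1.0, -0.4, -4.8]
finger_gap: 0.529
```

```bash
python3 to.py .5645 -.168 .07 -8.9;python3 look.py wrist w17;python3 blk.py w17 "[(283,311),(380,310),(375,430),(288,431)]"
```

```text
t 29.9 grasp [ 0.5619 -0.1673  0.074 ] yaw -8.86 tilt [ 0.0744 -0.0205] gap 0.529 F [-1.  -0.4 -4.8] q6 -0.35
tool d [-0.0003  0.0024  0.0042] spin 0.04
29.9 [ 0.5579 -0.1662  0.1279] yaw_y -8.86 toolz [ 0.0744 -0.0205 -0.997 ] 0.52855521461475 [-0.98 -0.38 -4.84]
block tilt (normal xy) [-0.0521  0.0146] top z 0.0903
top ctr [ 0.5617 -0.1665  0.0903] centre [ 0.5636 -0.167   0.0553] bottom [ 0.5654 -0.1675  0.0204] yaw [-10.53 -98.81 167.77  81.12]
in tool [0.0006 0.001  0.0378]
```

Call:
apply_moves:
  increments:
    - [[0,0,0.0015,0]]

```text
t: 30.05
tcp_pos: [0.5585, -0.1667, 0.1252]
tool_rot: [0.759, 0.65, 0.022, 0.032]
force: [-2.0, 0.1, 21.2]
finger_gap: 0.529
```

Call:
apply_moves:
  increments:
    - [[0,0,0,0],[0,0,0,0],[0,0,0,0],[0,0,0,0]]
  fingers: 1

```text
t: 30.45
tcp_pos: [0.5592, -0.1672, 0.1234]
tool_rot: [0.759, 0.65, 0.022, 0.032]
force: [0.2, 0.2, 0.3]
finger_gap: 1.001
```

```bash
python3 to.py .5645 -.168 .07 -8.9;python3 look.py wrist w18
```

```text
t 30.45 grasp [ 0.5632 -0.1683  0.0696] yaw -8.88 tilt [ 0.0745 -0.0208] gap 1.001 F [0.2 0.2 0.3] q6 -0.35
tool d [ 0.0005  0.0013 -0.0003] spin 0.02
30.45 [ 0.5592 -0.1672  0.1234] yaw_y -8.88 toolz [ 0.0745 -0.0208 -0.997 ] 1.0008072765019196 [0.19 0.23 0.32]
```

View pics/w18.png

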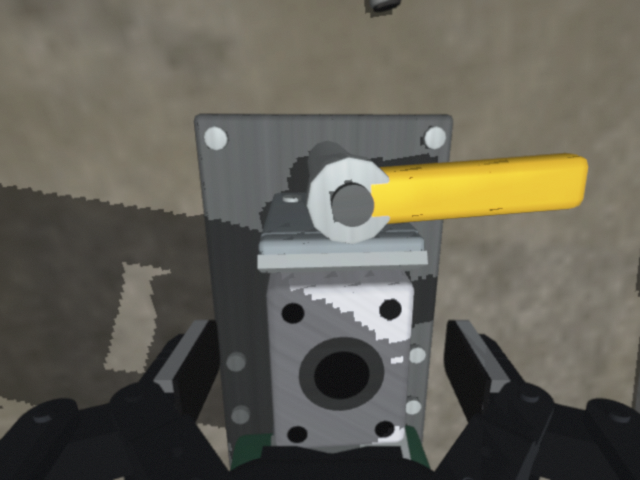

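Block is standing between the cheeks and the fingers are clear. Checking its pose before retreating.

```bash
sed -i 's/^for u,v in .*/for u,v in eval(sys.argv[3]) if len(sys.argv)>3 else [(270,330),(395,335),(275,430),(388,420),(332,325),(332,425),(275,380),(392,380)]:/' blk.py
python3 blk.py w18 "[(293,313),(390,310),(385,429),(298,434)]" "[(280,330),(405,335),(285,430),(398,420),(342,325),(342,425),(285,380),(400,380)]"
```

```text
block tilt (normal xy) [0.0057 0.0047] top z 0.0866
top ctr [ 0.5662 -0.168   0.0866] centre [ 0.566  -0.1682  0.0516] bottom [ 0.5658 -0.1683  0.0166] yaw [ -9.24 -98.4  171.02  81.51]
in tool [0.0007 0.0042 0.0373]
```

Call:
apply_moves:
  increments:
    - [[0,0.002,-0.02,0],[0,0.001,-0.03,0],[0,0,-0.04,0],[0,0,-0.04,0],[0,0,0,0]]

```text
t: 31.0
tcp_pos: [0.5521, -0.1649, 0.2563]
tool_rot: [0.759, 0.65, 0.021, 0.03]
force: [0.9, -0.0, 1.0]
finger_gap: 0.995
```

```bash
python3 to.py .5446 -.3063 .20 21;python3 look.py wrist w19
```

```text
t 31.0 grasp [ 0.556  -0.1659  0.2025] yaw -8.9 tilt [ 0.0713 -0.019 ] gap 0.995 F [ 0.9 -0.   1. ] q6 -0.35
tool d [-0.1404  0.0103  0.0043] spin -29.9
31.0 [ 0.5521 -0.1649  0.2563] yaw_y -8.9 toolz [ 0.0713 -0.019  -0.9973] 0.9947589686036667 [ 0.89 -0.01  0.96]
```

View pics/w19.png

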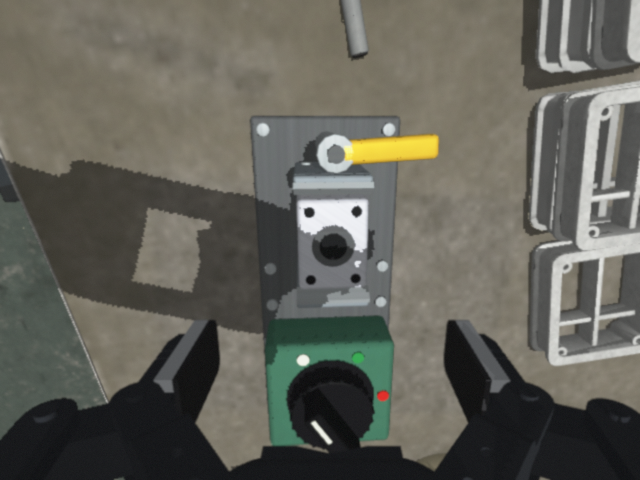

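Call:
apply_moves:
  increments:
    - [[0,0,0,-7.5],[0,0,0,-7.5],[0,0,0,-7.5],[0,0,0,-7.5],[0,0,0,0]]

```text
t: 31.55
tcp_pos: [0.5481, -0.1628, 0.2491]
tool_rot: [0.557, 0.83, 0.011, 0.028]
force: [0.7, -0.0, 0.5]
finger_gap: 0.997
```

```bash
python3 to.py .5446 -.3063 .20 21
```

```text
t 31.55 grasp [ 0.5513 -0.1635  0.1952] yaw 22.26 tilt [ 0.0591 -0.0126] gap 0.997 F [ 0.7 -0.   0.5] q6 -0.89
tool d [-0.1298 -0.06   -0.0034] spin 1.26
```

Call:
apply_moves:
  increments:
    - [[-0.026,-0.012,-0.003,0.4],[-0.026,-0.012,-0.003,0.4],[-0.026,-0.012,-0.003,0.4],[-0.026,-0.012,-0.003,0],[-0.026,-0.012,-0.003,0]]

```text
t: 32.05
tcp_pos: [0.5355, -0.3037, 0.2585]
tool_rot: [0.57, 0.821, 0.012, 0.02]
force: [0.6, 0.6, 0.8]
finger_gap: 1.004
```

Call:
apply_moves:
  increments:
    - [[0,0,0,0],[0,0,0,0]]

```text
t: 32.25
tcp_pos: [0.5347, -0.3074, 0.2567]
tool_rot: [0.574, 0.818, 0.012, 0.02]
force: [0.1, 1.2, 0.3]
finger_gap: 0.998
```

```bash
python3 to.py .5446 -.3063 .20 21;python3 look.py wrist w20
```

```text
t 32.25 grasp [ 0.5372 -0.3076  0.2028] yaw 19.89 tilt [ 0.0463 -0.0027] gap 0.998 F [0.1 1.2 0.3] q6 -1.08
tool d [-0.0012  0.0072  0.0031] spin -1.11
32.25 [ 0.5347 -0.3074  0.2567] yaw_y 19.89 toolz [ 0.0463 -0.0027 -0.9989] 0.9975534731952751 [0.07 1.18 0.3 ]
```

View pics/w20.png

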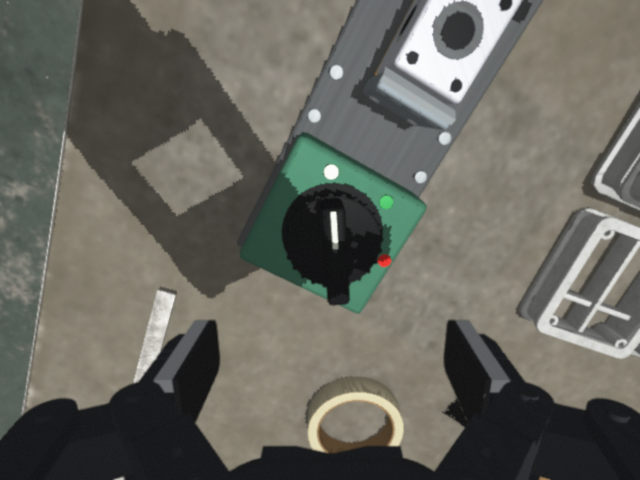

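Run:
```python
import pickle
from h import *
C,d,im,s=pickle.load(open('pics/w20.pkl','rb'))
a=im[170:320,270:410,::-1];a=np.clip(a.astype(float)*2.2,0,255).astype(np.uint8)
cv2.imwrite('pics/w20c.png',cv2.resize(a,None,fx=4,fy=4,interpolation=cv2.INTER_CUBIC))
P=cloud(C,d);m=(abs(P[...,2]-.112)<.006)&(abs(P[...,0]-.545)<.05)&(abs(P[...,1]+.306)<.05);q=P[m]
print(m.sum(),q.mean(0).round(4),cv2.minAreaRect((q[:,:2]*1000).astype(np.float32)))
q=px2plane(C,[(333,198),(339,303)],.112);print(q,q.mean(0))
```

```text
2315 [ 0.5431 -0.3036  0.1122] ((544.0467529296875, -305.40106201171875), (14.04967212677002, 61.37956237792969), 23.452152252197266)
[[ 0.53023399 -0.27238036  0.112     ]
 [ 0.55598657 -0.3325054   0.112     ]] [ 0.54311028 -0.30244288  0.112     ]
```

View pics/w20c.png

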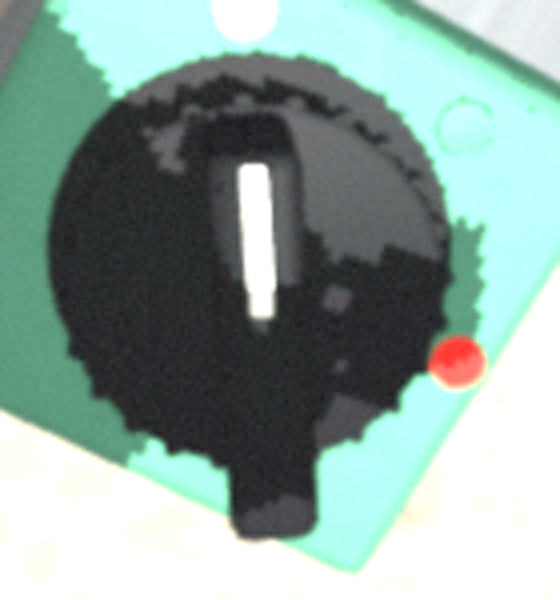

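Call:
apply_moves:
  increments:
    - [[0,0.003,0.02,-1.3],[0,0.003,0.025,-1.3],[0,0,-0.05,0],[0,0,0,0],[0,0,0,0]]

```text
t: 32.8
tcp_pos: [0.5393, -0.2978, 0.2476]
tool_rot: [0.555, 0.832, 0.014, 0.007]
force: [-0.6, 0.1, 0.1]
finger_gap: 0.998
```

```bash
python3 to.py .5443 -.3058 .105 22.5
```

```text
t 32.8 grasp [ 0.5408 -0.2969  0.1936] yaw 22.6 tilt [0.0265 0.0151] gap 0.998 F [-0.6  0.1  0.1] q6 -1.11
tool d [-0.0099 -0.0028  0.0885] spin 0.1
```

Call:
apply_moves:
  increments:
    - [[-0.006,-0.002,0.02,0],[-0.004,-0.001,0.02,0],[0,0,0,0],[0,0,0,0]]

```text
t: 33.2
tcp_pos: [0.5433, -0.3046, 0.2101]
tool_rot: [0.554, 0.832, 0.014, 0.01]
force: [0.2, -0.5, -0.3]
finger_gap: 1.001
```

```bash
python3 to.py .5443 -.3058 .105 22.5;python3 look.py wrist w21
python3 - <<'E'
import pickle
from h import *
C,d,im,s=pickle.load(open('pics/w21.pkl','rb'))
P=cloud(C,d);m=(abs(P[...,2]-.112)<.006)&(abs(P[...,0]-.545)<.05)&(abs(P[...,1]+.306)<.05);q=P[m]
print(m.sum(),q.mean(0).round(4),cv2.minAreaRect((q[:,:2]*1000).astype(np.float32)))
E
```

```text
t 33.2 grasp [ 0.5451 -0.304   0.1562] yaw 22.73 tilt [0.032  0.0113] gap 1.001 F [ 0.2 -0.5 -0.3] q6 -1.12
tool d [-0.0013 -0.0031  0.0511] spin 0.23
33.2 [ 0.5433 -0.3046  0.2101] yaw_y 22.73 toolz [ 0.032   0.0113 -0.9994] 1.0005330162273607 [ 0.15 -0.46 -0.27]
3457 [ 0.543  -0.3031  0.1122] ((544.0346069335938, -305.4932861328125), (14.049361228942871, 61.54190444946289), 23.317670822143555)
```

View pics/w21.png

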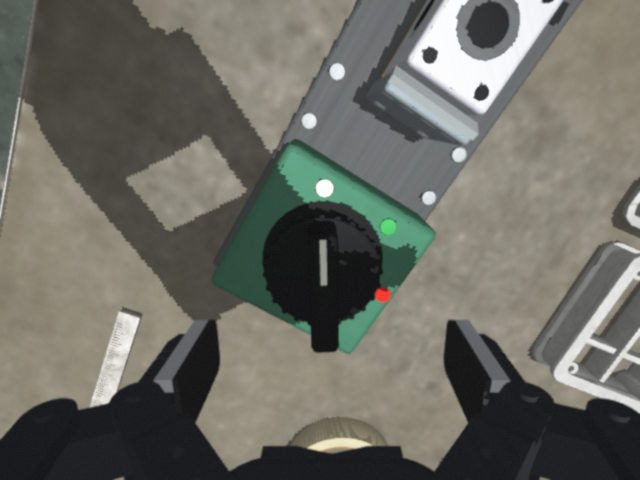

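Call:
apply_moves:
  increments:
    - [[-0.001,-0.002,0.015,-0.5],[0,-0.001,0.015,0],[0,0,0.012,0],[0,0,0,0]]

```text
t: 33.65
tcp_pos: [0.5431, -0.3063, 0.1689]
tool_rot: [0.549, 0.835, 0.013, 0.013]
force: [-0.3, 0.3, -0.8]
finger_gap: 0.998
```

```bash
python3 to.py .544 -.3055 .105 23.2
```

```text
t 33.65 grasp [ 0.5451 -0.3059  0.115 ] yaw 23.36 tilt [0.0368 0.0073] gap 0.998 F [-0.3  0.3 -0.8] q6 -1.14
tool d [ 0.0009 -0.0013  0.0099] spin 0.16
```

Call:
apply_moves:
  increments:
    - [[0.001,-0.001,0.008,0],[0,0,0,0]]

```text
t: 33.85
tcp_pos: [0.5421, -0.3057, 0.1603]
tool_rot: [0.549, 0.835, 0.013, 0.013]
force: [0.1, -0.6, 0.4]
finger_gap: 0.998
```

Call:
apply_moves:
  increments:
    - [[0,0,0,0],[0,0,0,0],[0,0,0,0],[0,0,0,0],[0,0,0,0]]
  fingers: 0
  newtons: 60

```text
t: 34.35
tcp_pos: [0.5418, -0.3066, 0.1616]
tool_rot: [0.549, 0.836, 0.012, 0.014]
force: [-10.1, -7.0, 3.0]
finger_gap: 0.148
```

Call:
apply_moves:
  increments:
    - [[0,0,0,0],[0,0,0,0],[0,0,0,0]]

```text
t: 34.65
tcp_pos: [0.5416, -0.3068, 0.1619]
tool_rot: [0.549, 0.836, 0.012, 0.014]
force: [-0.5, -0.4, -0.5]
finger_gap: 0.15
```

```bash
python3 to.py .544 -.3055 .105 23.2;python3 look.py wrist w22
```

```text
t 34.65 grasp [ 0.5435 -0.3066  0.1079] yaw 23.47 tilt [0.0358 0.0043] gap 0.15 F [-0.5 -0.4 -0.5] q6 -1.14
tool d [0.0008 0.0008 0.0029] spin 0.27
34.65 [ 0.5416 -0.3068  0.1619] yaw_y 23.47 toolz [ 0.0358  0.0043 -0.9994] 0.15048886269394499 [-0.54 -0.39 -0.5 ]
```

View pics/w22.png

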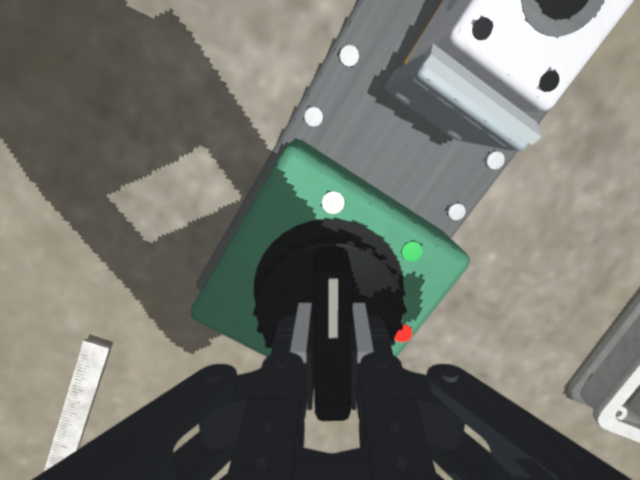

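Call:
apply_moves:
  increments:
    - [[0,0,0.004,0],[0,0,0.004,0]]

```text
t: 34.9
tcp_pos: [0.5417, -0.3068, 0.155]
tool_rot: [0.548, 0.836, 0.011, 0.014]
force: [-2.8, 0.4, 7.0]
finger_gap: 0.151
```

```bash
python3 to.py .544 -.3055 .096 23.2
```

```text
t 34.9 grasp [ 0.5436 -0.3066  0.101 ] yaw 23.51 tilt [0.0354 0.0038] gap 0.151 F [-2.8  0.4  7. ] q6 -1.14
tool d [0.0009 0.0006 0.0051] spin 0.31
```

Call:
apply_moves:
  increments:
    - [[0,0,0.004,0]]

```text
t: 35.0
tcp_pos: [0.5417, -0.3068, 0.1517]
tool_rot: [0.548, 0.836, 0.011, 0.014]
force: [-2.6, 0.2, 9.0]
finger_gap: 0.151
```

Call:
apply_moves:
  increments:
    - [[0,0,0.001,0]]

```text
t: 35.1
tcp_pos: [0.5417, -0.3068, 0.1514]
tool_rot: [0.548, 0.836, 0.011, 0.014]
force: [-2.7, 1.8, 8.8]
finger_gap: 0.151
```

```bash
python3 to.py .544 -.3055 .096 23.2
```

```text
t 35.1 grasp [ 0.5436 -0.3066  0.0974] yaw 23.53 tilt [0.0351 0.0035] gap 0.151 F [-2.7  1.8  8.8] q6 -1.14
tool d [0.0009 0.0007 0.0014] spin 0.33
```

Call:
apply_moves:
  increments:
    - [[0,0,0.002,0],[0,0,0.001,0]]

```text
t: 35.3
tcp_pos: [0.5417, -0.3068, 0.1505]
tool_rot: [0.548, 0.836, 0.011, 0.014]
force: [-2.3, 1.6, 9.3]
finger_gap: 0.148
```

```bash
python3 to.py .544 -.3055 .096 23.2
```

```text
t 35.3 grasp [ 0.5436 -0.3066  0.0966] yaw 23.55 tilt [0.0351 0.0031] gap 0.148 F [-2.3  1.6  9.3] q6 -1.14
tool d [0.0009 0.0007 0.0006] spin 0.35
```

Call:
apply_moves:
  increments:
    - [[0,0,0.001,4],[0,0,0.001,6],[0,0,0.001,6]]

```text
t: 35.6
tcp_pos: [0.5416, -0.3069, 0.1511]
tool_rot: [0.662, 0.75, 0.012, 0.013]
force: [-3.1, 0.6, 9.4]
finger_gap: 0.154
```

```bash
python3 to.py .544 -.3055 .096 -36.7
```

```text
t 35.6 grasp [ 0.5435 -0.3068  0.0972] yaw 7.13 tilt [0.0348 0.0015] gap 0.154 F [-3.1  0.6  9.4] q6 -0.85
tool d [0.0012 0.0007 0.0012] spin 43.83
```

Call:
apply_moves:
  increments:
    - [[0,0,0.0015,7],[0,0,0.001,7],[0,0,0.001,7],[0,0,0.001,7]]

```text
t: 36.0
tcp_pos: [0.5413, -0.3069, 0.1514]
tool_rot: [0.828, 0.561, 0.014, 0.01]
force: [-1.7, 0.8, 8.8]
finger_gap: 0.148
```

```bash
python3 to.py .544 -.3055 .096 -38.5
```

```text
t 36.0 grasp [ 0.5431 -0.3069  0.0975] yaw -21.8 tilt [ 0.0339 -0.0011] gap 0.148 F [-1.7  0.8  8.8] q6 -0.34
tool d [0.0016 0.0003 0.0015] spin 16.7
```

Call:
apply_moves:
  increments:
    - [[0,0,0.0015,6],[0,0,0.001,5],[0,0,0.001,3],[0,0,0,0]]

```text
t: 36.4
tcp_pos: [0.5411, -0.3066, 0.1526]
tool_rot: [0.892, 0.452, 0.014, 0.009]
force: [-2.2, 1.5, 8.2]
finger_gap: 0.148
```

```bash
python3 to.py .544 -.3055 .096 -38.5;python3 look.py side s23;python3 look.py wrist w23;python3 -c "
import cv2
im=cv2.imread('pics/s23.png');cv2.imwrite('pics/s23c.png',cv2.resize(im[170:270,290:410],None,fx=6,fy=6,interpolation=2))"
```

```text
t 36.4 grasp [ 0.5429 -0.3067  0.0986] yaw -36.32 tilt [ 0.0332 -0.0031] gap 0.148 F [-2.2  1.5  8.2] q6 -0.09
tool d [0.0016 0.0001 0.0026] spin 2.18
36.4 [ 0.5411 -0.3066  0.1526] yaw_y -36.32 toolz [ 0.0332 -0.0031 -0.9994] 0.1479740041730052 [-2.25  1.49  8.19]
36.45 [ 0.5411 -0.3066  0.1528] yaw_y -36.28 toolz [ 0.0333 -0.0032 -0.9994] 0.14996852830230423 [-2.79  0.51  8.99]
```

View pics/w23.png

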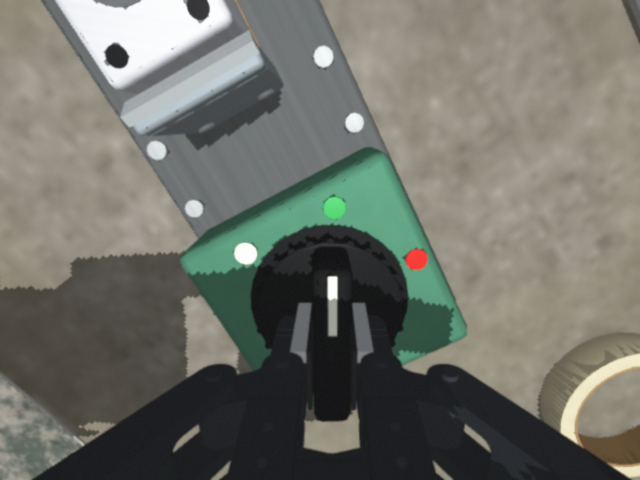

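View pics/s23c.png

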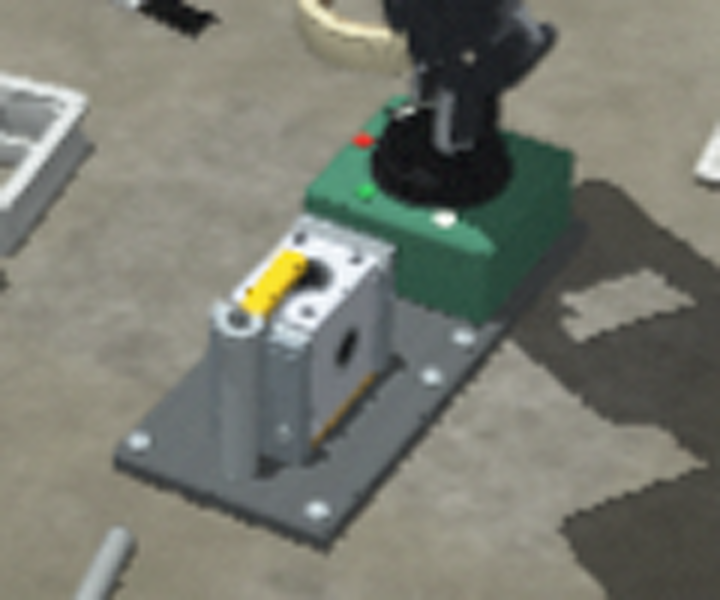

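Call:
apply_moves:
  increments:
    - [[0,0,0.003,1],[0,0,0.001,1.5],[0,0,0,0]]

```text
t: 36.8
tcp_pos: [0.5411, -0.3065, 0.1521]
tool_rot: [0.901, 0.433, 0.014, 0.009]
force: [-2.0, 1.6, 8.6]
finger_gap: 0.151
```

Call:
apply_moves:
  increments:
    - [[0,0,-0.003,0],[0,0,-0.003,0],[0,0,-0.003,0],[0,0,0,0]]

```text
t: 37.2
tcp_pos: [0.5409, -0.3062, 0.162]
tool_rot: [0.901, 0.433, 0.014, 0.01]
force: [0.3, -1.1, 1.2]
finger_gap: 0.15
```

```bash
python3 to.py .544 -.3055 .108 -38.5
```

```text
t 37.2 grasp [ 0.5427 -0.3065  0.108 ] yaw -38.68 tilt [ 0.0329 -0.0053] gap 0.15 F [ 0.3 -1.1  1.2] q6 -0.04
tool d [0.0016 0.0004 0.0001] spin -0.18
```

Knob came back out (TCP back at 0.162, no spring load). Release and retreat.

Call:
apply_moves:
  increments:
    - [[0,0,0,0],[0,0,0,0],[0,0,0,0],[0,0,0,0],[0,0,0,0]]
  fingers: 1

```text
t: 37.7
tcp_pos: [0.5416, -0.306, 0.1612]
tool_rot: [0.901, 0.433, 0.015, 0.009]
force: [0.2, -0.9, 0.4]
finger_gap: 0.98
```

```bash
python3 to.py .544 -.3055 .108 -38.5
```

```text
t 37.7 grasp [ 0.5434 -0.3062  0.1072] yaw -38.74 tilt [ 0.0344 -0.0042] gap 0.98 F [ 0.2 -0.9  0.4] q6 -0.04
tool d [ 0.001   0.     -0.0008] spin -0.24
```

Call:
apply_moves:
  increments:
    - [[0,0,-0.02,0],[0,0,-0.03,0],[0,0,-0.04,0],[0,0,-0.03,0],[0,0,0,0]]

```text
t: 38.2
tcp_pos: [0.537, -0.3052, 0.2835]
tool_rot: [0.902, 0.432, 0.014, 0.007]
force: [0.3, 0.6, 0.6]
finger_gap: 0.998
```

```bash
python3 look.py side s24;python3 look.py wrist w24;python3 -c "
import cv2
im=cv2.imread('pics/s24.png');cv2.imwrite('pics/s24c.png',cv2.resize(im[170:270,290:410],None,fx=6,fy=6,interpolation=2))"
python3 - <<'E'
import pickle
from h import *
C,d,im,s=pickle.load(open('pics/w24.pkl','rb'))
P=cloud(C,d);m=(abs(P[...,2]-.112)<.006)&(abs(P[...,0]-.545)<.05)&(abs(P[...,1]+.306)<.05);q=P[m]
print(m.sum(),q.mean(0).round(4),cv2.minAreaRect((q[:,:2]*1000).astype(np.float32)))
E
```

```text
38.2 [ 0.537  -0.3052  0.2835] yaw_y -38.77 toolz [ 0.0314 -0.0011 -0.9995] 0.9982609833295959 [0.31 0.63 0.58]
38.25 [ 0.5363 -0.3047  0.2816] yaw_y -38.77 toolz [ 0.0288  0.001  -0.9996] 0.9960764495456221 [-0.49 -0.8   0.62]
1934 [ 0.5457 -0.3044  0.1123] ((544.4444580078125, -305.84832763671875), (61.88461685180664, 13.655517578125), 51.804141998291016)
```

View pics/w24.png

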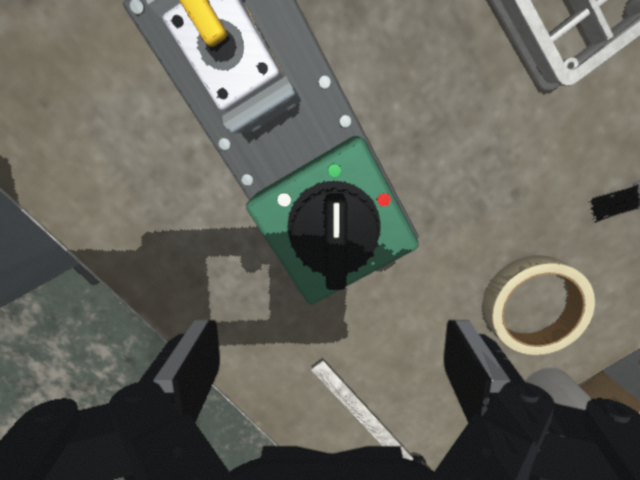

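View pics/s24c.png

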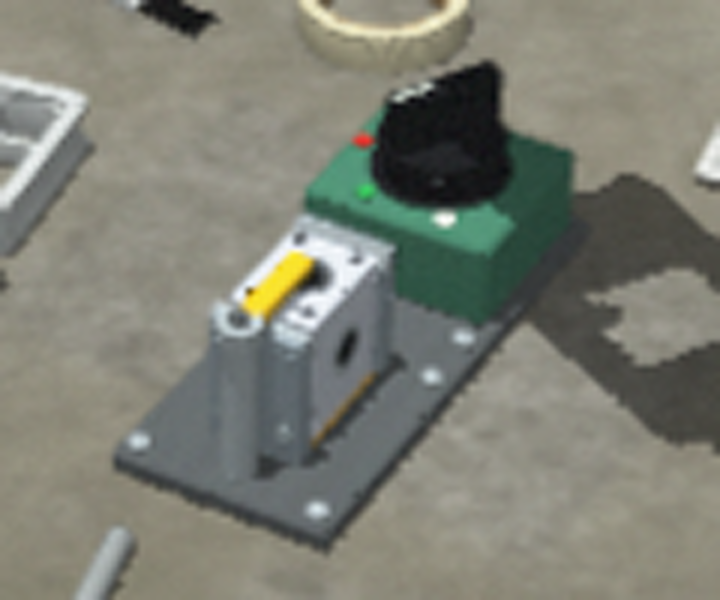

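```bash
python3 -c "
from station import manip
print(manip.sense()['qd'].round(3));print(manip.sign_off())"
```

```text
[ 0.001  0.038  0.036 -0.    -0.001  0.002]
the job is handed in; nothing more can be done
None
```

The job is done and handed in at about 38 s of the 72 s allowed; the sign-off gives no verdict.

**What I did**
- I took the aluminium block from the rack across y and set it on the bench. I then re-gripped it across x and lowered it into the nest.
- I pushed the knob in about 11 mm and turned it clockwise about 62° of tool rotation to green. I let it rise back out, released it and backed the arm off.

**Last checks**
- **Block:** right after release its centre measured (0.566, -0.168), within about 1 mm of the pad centre (0.5662, -0.168). It was tilted under 0.01 rad and square to within about 0.5°. I did not measure it again after the knob turn; the final pictures show it still seated.
- **Knob:** the bar is within about 0.7° of the expected green direction. Its top is at z 0.112, so it is fully out.
- **Hold-down finger:** the pictures show it over the block.
- **Dark block and bench items:** the dark block still stood in its slot in the view taken as I seated the block. I compared the tools and marker by eye only; none looked moved.
- **Robot:** it is clear of everything, with near-zero force readings.

**What did not go as planned**
- The tool drifted up to about 0.09 rad off vertical while I positioned over the nest. I took several corrective moves to bring it back.
- While seating the block I misread contact with the pad as drift. One row then peaked at about 104 N wrist force, under the 120 N limit. I backed off, re-centred and released gently.

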